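Close a brew group into a clamping fixture and run the wing nut down

TASK

Push the sliding jaw of the fixture with the fingertips until the brew group is closed between both jaws with no gap left, and then turn the orange wing nut clockwise with fingertip strokes against its wings until it is fully down and stops, without forcing it. Only push: do not pinch or lift anything, keep the jaw closed, and leave the tools and things round the fixture where they are.

Things in the scene. Friction and masses are not known exactly. Their poses are not given: they have to be found in the camera images.
- fixture: Clamping fixture fixed to the bench: dark steel base 110 (x) x 296 (y) x 12 mm; origin on the bench, base from y -150 to +146 mm. Its +y runs along the base, away from the robot, to the blue fixed jaw, whose inner face is at y = +120 mm (46 mm high). A sliding jaw on the near half moves in +y. The brew group lies between them.
- jaw (a joint): Travel of the sliding jaw in m, 0 to 0.058, growing towards the fixed jaw; 0.050 with the brew group closed between both jaws. Starts at 0 to 0.020. Stays where left (6 N friction; the brew group adds 2 to 4 N). Blue face plate 90 mm wide, 10 mm thick, top 70 mm above the bench, front face at fixture y = -40 mm + travel; behind it an aluminium block.
- jaw_rear (a point): Centre of the flat rear end of the sliding jaw's aluminium block, 26 mm above the bench: the place to push, along this point's +y (the fixture's +y). The face is 54 mm wide (x), from 14 to 38 mm above the bench. The block's top is 38 mm above the bench.
- wing_nut (a joint): Angle of the wing nut in rad: 0 = screwed fully down, hard on its washer; positive = unscrewed. Starts at 7.5 to 10 (1.2 to 1.6 turns up). Clockwise seen from above lowers the value and the nut (5 mm per turn). Friction 0.02 N m; stays where left. At 0 the wings lie along the fixture's x.
- nut_wings: The two orange wings; origin on the nut's upright axis at half wing height, turns with the nut, x axis along the wings; not to be pressed with over 60 N. 6 mm thick, 20 mm high, reach 38 mm out on opposite sides. Hub radius 10 mm, stud top 72 mm above the bench. Fully down, the origin is 58 mm above the bench. Axis 52 mm ahead of the block's rear end, 43 mm behind the taller face plate; the side away from the plate is open.
- brew_group: Brew group (dark frame, white cylinder), 110 mm along its x, 72 mm along y, 64 mm high, 0.38 kg; origin at the centre of its underside. Lies loose on the fixture's base (12 mm above the bench), its x along the fixture's y, at the start 3 to 11 mm short of the fixed jaw; closed between the jaws, its origin is at fixture y = +65 mm.
- hanging_lead_mid (a point): A point 0.30 m up on the black lead that hangs, solid and nearly upright, from the ceiling down past the front edge of the bench (about 20 mm thick; within 30 mm of this x and y from the bench to 1.2 m above it). The arm must pass behind it or stay to one side. A black machine, 0.37 m high, stands to its right on the bench, from x = 0.41 m and y = -0.10 m.
- spanner: Bystander: small steel open-ended spanner, 20x126x5 mm, lying to the right of the fixture; origin under its centre
- solenoid_valve: Bystander: white solenoid valve, 40x55x21 mm, to the left of the fixture; origin under its centre
- stubby_driver: Bystander: short yellow screwdriver, 30x88x30 mm, to the right of the fixture; origin under its centre
- steel_cup: Bystander: open stainless cup, 82 mm across, 88 mm high, towards the back; origin under its centre
- tape_1: Bystander: roll of black tape lying flat, 55 mm across, 19 mm high, towards the back; origin under its centre
There are look-alikes about, which are no part of the job. What is shaped like the brew_group but turquoise is not meant.

How it is judged (in metres and radians):
On the way, in this order (a step that is already met when the one before it is completed fails the run):
1. the brew group is closed between both jaws (value of joint jaw above 0.0472 m and y of brew_group in the frame of fixture between 0.062 and 0.068 m and x of brew_group in the frame of fixture between -0.03 and 0.03 m and angle between the x axis of brew_group and the y axis of fixture, either way round below 0.06 rad and height (world z) of brew_group below 0.016 m and angle between brew_group's own z axis and vertical below 0.06 rad), for 0.2 s.
2. with the jaw still closed, the wing nut is fully down (all of step 1 and value of joint wing_nut below 0.3 rad), for 0.2 s.
At the end, for the whole second after the job is handed in: Jaw travel over 47.2 mm, the brew group within 3 mm of its place against the fixed jaw, square to 0.06 rad and flat on the base, wing nut within 0.3 rad of fully down, all at rest (all of step 2 and velocity of joint wing_nut between -0.1 and 0.1 rad/s and linear speed of brew_group below 0.02 m/s); the robot touches nothing.
It fails at once if the wings are pinched hard or forced (contact force between the fingers and nut_wings above 60 N).
It fails at once if the brew group is lifted or tipped (height (world z) of brew_group above 0.022 m or angle between brew_group's own z axis and vertical above 0.2 rad).
It fails at once if something standing round the fixture is moved by more than 25 mm (distance of any of spanner, solenoid_valve, stubby_driver, steel_cup, tape_1 from where it was at the start of the episode above 0.025 m).
It also fails if it takes over 72 s, if anything falls off the work surface, if the arm or the gripper's body presses on something with over 40 N, if the wrist force passes 120 N, or if a joint passes its speed limit or range.

ROBOT

A 7-joint arm with a two-finger parallel gripper is mounted at the origin on a cart in front of the work surface, level with it; the furniture and walls round the work are solid. World frame = base frame: x ahead of the robot, y to its left, z up, the work surface at z = 0. Lengths are in mm, angles in degrees, forces in N, time in s.
With the tool pointing down it reaches from about 400 to 750 mm from the base axis. Payload 19.5 kg.
Tool frame: the origin (TCP) lies midway between the tips of the shut fingers; the grasp point (between the pads) lies 19 mm behind it; z points along the fingers, y is the line along which they close (so a half turn about z gives the same grasp; the last joint's range is limited). The gripper opens to 85 mm and grips with 20 to 120 N. Pads are 22 mm wide; open, the fingers measure 114 mm over their backs; the gripper's body (76 mm by 85 mm) begins 54 mm behind the grasp point. The pads swing forward as they close: fully open they stand 13 mm farther back than shut.
Start: joints at [69.632, 40.479, -1.581, 85.061, 1.261, 54.483, -4.326], TCP at [177.481, -546.896, 231.268] pointing down, gripper open.
Joint ranges: [-155.06, 155.06], [-18.47, 123.98], [-90, 86.84], [0, 140.48], [-83.41, 263.41], [0, 116], [-161.91, 161.91]. Speed limits (degrees/s): [108.29, 108.29, 147.25, 147.25, 172.46, 172.46, 172.46].

INTERFACE

Orientations are given as a 3x3 rotation matrix whose columns are the frame's x, y, z axes.
In Python, from station import env gives the robot as it stands.
- The arm moves only by the tool move_arm, never from a script. Its argument "motion" is a list of rows, each a list of 4 numbers: the shift along the tool's x, y, z in cm, then the turn about the tool's z in rad. In form: [[dx, dy, dz, twist], ...]. A call has exactly 8 rows; each row shifts and turns the commanded pose from where the row before left it, along the tool's axes as they then stand; what a row does not reach is not made up. A row lasts 1/12 s, in which the tool goes at most 41.7 mm and 7.16 degrees, less where a joint would pass 70% of its speed; a pose out of reach is approached as far as the arm can. A call is refused whole if a number of a shift passes 4.17 or a number of a turn 0.125, either way. A call with a gripper value outside its range is refused whole. "jaw" is the opening, from 0 (shut) to 1 (fully open), set as the call begins (left out, the last holds). The fingers move at their own pace and stop on an object; "grip_force" is the grip in N (left out, the last holds). Time passes only in rows, so rows that do not move let the fingers close, or fill a call up. It gives the time, the measured TCP pose, the force, the opening and the grip force at its end, in the units of the state.
- env.read_state(): the state, without advancing time (a new reading comes with each control period).
- env.read_camera(name): name is "scene" or "side" or "wrist"; returns a dict with "img" (420x560x3 uint8, red, green, blue), "vertical_fov" (degrees; the focal length in pixels is half the picture's height over the tangent of half this angle, whatever the lens; pixels are square), "cx", "cy" (the principal point, pixels), "k1" (the pictures are not rectified: a ray, as slopes to the right and down, at radius r is drawn at 1 + k1 r^2 times it, then the intrinsics apply), "pose" (4x4, takes a point from camera to world coordinates); the wrist camera has in their place "tool_from_camera" (4x4, takes a point from camera to tool coordinates, whose origin is the TCP and whose axes are the flange's). Camera axes: x right, y down, z forward; pixel columns grow to the right and rows downward; lengths in mm; the calibration is good to about 2 mm. A picture is of the moment at which its call begins: read the wrist's pose just before it. There is no depth.
- env.finish_job(): hands the job in; it is judged then, once.
The state is a dict: "clock": time; "qpos": joint angles; "joint_vel": joint speeds; "joint_torque": joint torques, N m; "ee_pos": TCP position; "tcp_rot": TCP orientation; "force": force on the tool from outside, world axes, zero at the start; "torque": the same for the moment, N m; "finger_gap": finger opening in mm; "grasp_force": force on a finger pad.
Only numpy, scipy, OpenCV 4.12 (cv2) and the standard library are available. Lean on these libraries where they do the work, as an engineer would, in place of code of your own. Each camera call takes 0.05 s, during which the arm holds its last target. There are 200 camera calls.

## Working session

There is one attempt and no reset: what is moved stays moved. The work goes in short steps, Python scripts to look and compute and a tool call to move; the robot and the scene stay as the last step left them, time stands still between calls to the robot, and variables do not carry over. Pictures are saved under pics/ and viewed, at most 10 in all, crops included, and the job is handed in when it is done.

Besides the shell and the picture viewer there is one more tool, called after ">>>" as name(argument=value, ...), one argument or row to a line, values as JSON. move_arm: Moves the arm, as the interface text tells. Its arguments: {"type":"object","properties":{"motion":{"type":"array","items":{"type":"array","items":{"type":"number"}}},"jaw":{"type":"number"},"grip_force":{"type":"number"}},"required":["motion"]}

```bash
mkdir -p pics; cat > h.py <<'E'
import numpy as np, cv2
from station import env
def K(c):
    f=210/np.tan(np.radians(c['vertical_fov'])/2); return np.array([[f,0,c['cx']],[0,f,c['cy']],[0,0,1.]])
def dist(c):
    return np.array([c['k1'],0,0,0,0.])
def pose(c,s=None):
    if 'pose' in c: return np.array(c['pose'])
    T=np.eye(4); T[:3,:3]=s['tcp_rot']; T[:3,3]=s['ee_pos']; return T@np.array(c['tool_from_camera'])
def ray(c,uv,s=None):
    P=pose(c,s); n=cv2.undistortPoints(np.array(uv,float).reshape(-1,1,2),K(c),dist(c))[:,0]
    d=np.c_[n,np.ones(len(n))]@P[:3,:3].T
    return P[:3,3],d
def plane(c,uv,z,s=None):
    o,d=ray(c,uv,s); return o+d*((z-o[2])/d[:,2])[:,None]
def proj(c,X,s=None):
    P=np.linalg.inv(pose(c,s)); X=np.array(X,float).reshape(-1,3)
    return cv2.projectPoints(X,cv2.Rodrigues(P[:3,:3])[0],P[:3,3],K(c),dist(c))[0][:,0]
def tri(c1,p1,c2,p2):
    o1,d1=ray(c1,[p1]);o2,d2=ray(c2,[p2]);A=np.c_[d1[0],-d2[0]]
    t=np.linalg.lstsq(A,o2-o1,rcond=None)[0];a=o1+t[0]*d1[0];b=o2+t[1]*d2[0];return (a+b)/2,np.linalg.norm(a-b)
E
python3 - <<'E'
from h import *
s=env.read_state();print(s)
for n in('scene','side'):
    c=env.read_camera(n);cv2.imwrite(f'pics/{n}0.png',cv2.resize(c['img'],(800,600),interpolation=cv2.INTER_CUBIC)[:,:,::-1]);print(n,np.round(c['pose'],3),c['k1'],c['vertical_fov'])
    np.save(f'{n}0.npy',c,allow_pickle=True)
E
```

```text
{'clock': 0.0, 'qpos': array([69.63168766, 40.51209502, -1.58431894, 85.08296915,  1.26102516,
       54.48281696, -4.32678333]), 'joint_vel': array([-0.05298578, -0.01520056, -0.01441112,  0.08470963,  0.07896628,
        0.01282573,  0.03870507]), 'joint_torque': array([ 3.36191069e-04, -8.83180833e+01,  1.23471748e+00, -2.36167860e+01,
        1.68896501e-02,  6.49883921e-03, -4.36622088e-06]), 'ee_pos': array([ 177.41977497, -546.67567017,  230.85137791]), 'tcp_rot': array([[ 9.51164757e-01,  3.08683473e-01, -3.43738307e-04],
       [ 3.08683664e-01, -9.51164232e-01,  9.99360651e-04],
       [-1.84654667e-05, -1.05666303e-03, -9.99999442e-01]]), 'force': array([-0.27910692, -0.11442973,  0.073101  ]), 'torque': array([ 0.00207937, -0.04272345,  0.02191418]), 'grasp_force': 0.0, 'finger_gap': 85.06349317250681}
scene [[-4.200000e-02 -8.070000e-01  5.890000e-01 -1.600100e+02]
 [-9.990000e-01  2.800000e-02 -3.300000e-02  3.016320e+02]
 [ 1.000000e-02 -5.900000e-01 -8.080000e-01  1.189891e+03]
 [ 0.000000e+00  0.000000e+00  0.000000e+00  1.000000e+00]] 0.06417663574323278 42.4914105738559
side [[-9.21000e-01 -2.07000e-01  3.30000e-01  2.73455e+02]
 [-3.89000e-01  5.08000e-01 -7.68000e-01  9.76479e+02]
 [-8.00000e-03 -8.36000e-01 -5.49000e-01  7.06560e+02]
 [ 0.00000e+00  0.00000e+00  0.00000e+00  1.00000e+00]] 0.03062822948282678 57.224148802330895
```

View pics/scene0.png

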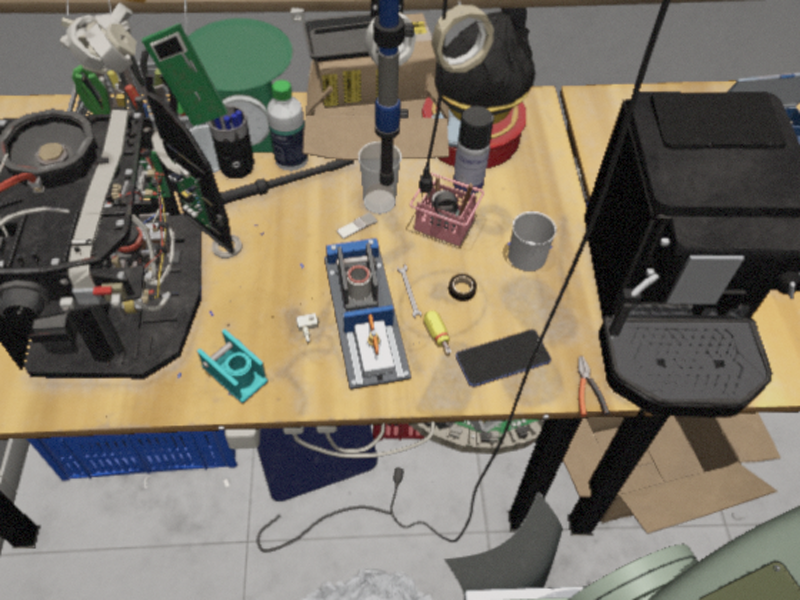

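View pics/side0.png

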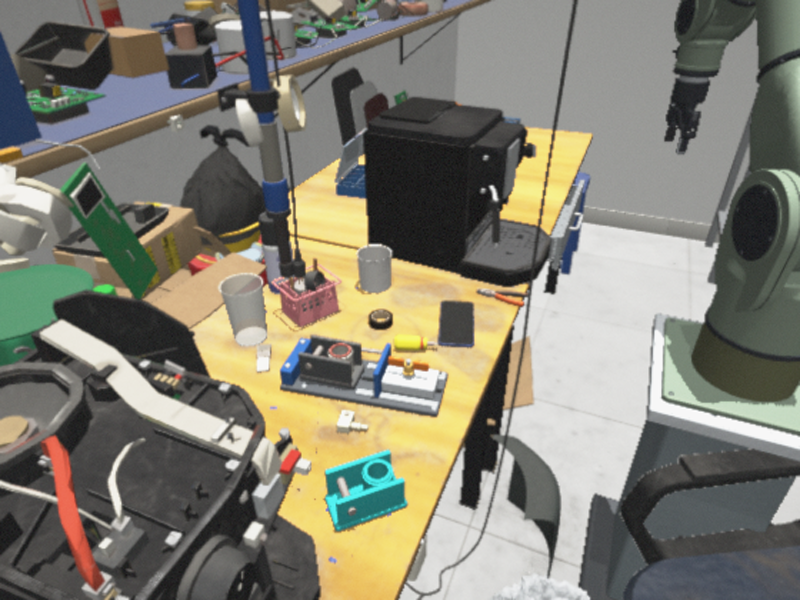

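The scene view shows the fixture from (327,243) to (410,385), the orange nut at (375,337), and the lead from (665,0) to (470,540). The robot is parked on the right. Next I'll zoom in on the fixture in both views.

```bash
python3 - <<'E'
from h import *
C={n:np.load(f'{n}0.npy',allow_pickle=True).item() for n in('scene','side')}
a=C['scene']['img'][160:280,215:315]; b=C['side']['img'][225:295,190:320]
A=cv2.resize(a,None,fx=5,fy=5,interpolation=cv2.INTER_CUBIC); cv2.imwrite('pics/sc.png',A[:,:,::-1])
B=cv2.resize(b,None,fx=6,fy=6,interpolation=cv2.INTER_CUBIC); cv2.imwrite('pics/sd.png',B[:,:,::-1])
c=C['scene'];P=lambda l,z:print(z,np.round(plane(c,np.array(l)*.7,z),0).tolist())
P([(350,388),(410,378),(327,248)],12)
for n in C:
    h=cv2.cvtColor(C[n]['img'],cv2.COLOR_RGB2HSV)
    m=cv2.inRange(h,(5,150,120),(18,255,255)); k,l,st,ce=cv2.connectedComponentsWithStats(m)
    print(n,[(st[i].tolist(),ce[i].round(1).tolist()) for i in range(1,k) if st[i,4]>8][:12])
# lead: triangulate at z=300
p1=np.array([[x*.7,y*.7] for x,y in[(665,0),(640,63),(576,250),(520,395),(480,505)]]);p2=np.array([[x*.7,y*.7] for x,y in[(576,0),(560,100),(545,200),(520,330),(505,440)]])
o1,d1=ray(C['scene'],p1);o2,d2=ray(C['side'],p2)
# plane from side rays; intersect scene rays
n=np.cross(d2[0],d2[-1])
for d in d1: print('lead',np.round(o1+d*(n@(o2-o1))/(n@d)))
E
```

```text
12 [[483.0, 323.0, 12.0], [499.0, 218.0, 12.0], [794.0, 363.0, 12.0]]
scene [([89, 61, 7, 6, 19], [92.6, 63.8]), ([258, 221, 3, 9, 14], [259.3, 224.4]), ([261, 237, 3, 10, 18], [262.3, 240.3]), ([405, 277, 4, 14, 18], [406.1, 283.8])]
side [([347, 206, 19, 9, 67], [356.0, 209.9]), ([294, 238, 2, 6, 10], [294.6, 240.9]), ([272, 249, 11, 7, 52], [277.0, 252.6]), ([289, 253, 11, 6, 50], [293.9, 255.6]), ([31, 306, 25, 78, 460], [44.4, 342.5]), ([59, 390, 6, 6, 10], [62.1, 392.3])]
lead [389.  49. 817.]
lead [389.  51. 756.]
lead [393.  50. 491.]
lead [396.  60. 132.]
lead [ 401.   69. -345.]
```

View pics/sc.png

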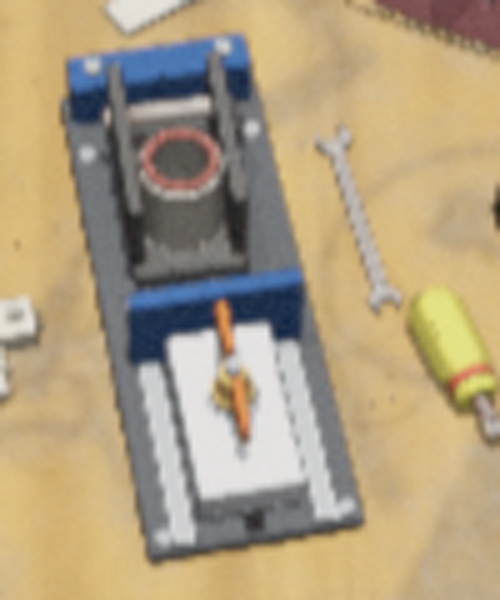

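View pics/sd.png

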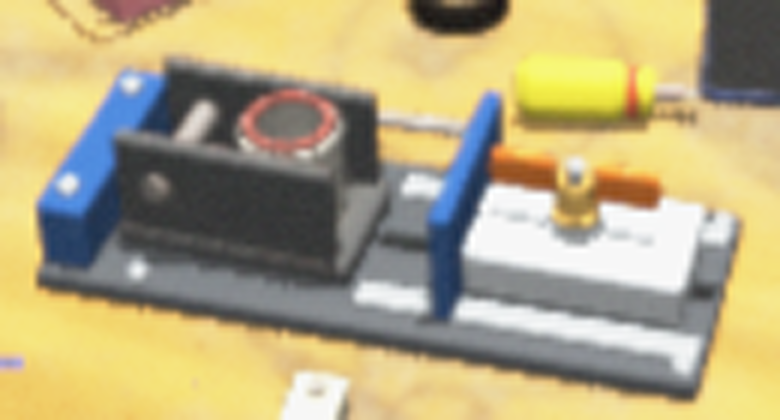

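The crops show the fixture with its blue fixed jaw, the brew group short of it, and the wing nut about along fixture y. Next I'll compute the fixture pose from both views.

```bash
python3 - <<'E'
from h import *
C={n:np.load(f'{n}0.npy',allow_pickle=True).item() for n in('scene','side')}
S=lambda u,v:(215+u/5-.4,160+v/5-.4)
D=lambda u,v:(190+u/6-.4,225+v/6-.4)
def p(n,c,q,z): print(n,z,np.round(plane(C[c],[q],z)[0],1))
p('NL base','scene',S(152,551),12);p('NR base','scene',S(362,517),12);p('FL base','scene',S(66,115),12)
p('NL base','side',D(692,388),12);p('NR base','side',D(742,222),12);p('FL base','side',D(38,280),12)
p('FLtop fixed','scene',S(68,62),46);p('FRtop','scene',S(242,38),46)
p('block RL','scene',S(200,500),38);p('block RR','scene',S(311,482),38)
p('block RL','side',D(683,290),38);p('block RR','side',D(705,205),38)
print('plate TL,TR',[np.round(plane(C['scene'],[S(*q)],70)[0],1).tolist() for q in((130,292),(302,270))],[np.round(plane(C['side'],[S(*q)],70)[0],1).tolist() for q in()])
p('plate','side',D(432,212),70);p('plate','side',D(490,93),70)
p('stud','scene',S(234,363),72);p('stud','side',D(575,162),72)
print('stud tri',tri(C['scene'],S(234,363),C['side'],D(575,162)))
p('wing tip near','scene',S(243,440),66);p('wing far','scene',S(222,303),75)
p('wing','side',D(660,180),75);p('wing','side',D(493,148),75)
print('brew');p('a','scene',S(135,275),14);p('a','scene',S(245,262),14)
E
```

```text
NL base 12 [487.8 322.7  12. ]
NR base 12 [503.  218.1  12. ]
FL base 12 [761.8 365.9  12. ]
NL base 12 [486.9 326.5  12. ]
NR base 12 [500.6 222.1  12. ]
FL base 12 [771.8 374.2  12. ]
FLtop fixed 46 [771.7 363.   46. ]
FRtop 46 [785.5 267.8  46. ]
block RL 38 [500.8 298.4  38. ]
block RR 38 [508.9 243.7  38. ]
block RL 38 [501.2 299.7  38. ]
block RR 38 [510.5 246.   38. ]
plate TL,TR [[602.9, 330.4, 70.0], [613.2, 243.7, 70.0]] []
plate 70 [602.  328.1  70. ]
plate 70 [611.8 246.8  70. ]
stud 72 [557.6 279.8  72. ]
stud 72 [558.4 278.3  72. ]
stud tri (array([557.45521062, 279.77409588,  73.03880227]), np.float64(0.9387512108055095))
wing tip near 66 [517.1 276.8  66. ]
wing far 75 [591.2 284.7  75. ]
wing 75 [519.9 278.8  75. ]
wing 75 [592.8 286.3  75. ]
brew
a 14 [651.8 329.1  14. ]
a 14 [658.1 270.7  14. ]
```

>>> move_arm(
  motion=[
    [0,0,-4,0],
    [0,0,-4,0],
    [0,0,-4,0],
    [0,0,-4,0],
    [0,0,-4,0],
    [0,0,-4,0],
    [0,0,-4,0],
    [0,0,-4,0],
  ],
  jaw=0,
)

```text
clock: 0.77
ee_pos: [177.8, -548.0, 532.6]
tcp_rot: [[0.951, 0.308, 0.001], [0.308, -0.951, -0.002], [0.0, 0.002, -1.0]]
force: [-0.9, 0.0, -0.5]
finger_gap: 0.0
grasp_force: 0.0
```

```bash
python3 - <<'E'
from h import *
s=env.read_state();print(s['clock'],s['qpos'].round(1),s['ee_pos'].round(1))
E
```

```text
0.7667 [ 6.880e+01  3.580e+01  2.000e-01  3.270e+01 -1.000e-01  1.113e+02
 -3.200e+00] [ 177.8 -548.   532.6]
```

>>> move_arm(
  motion=[
    [0,-1,3.5,0],
    [0,-2.5,3,0],
    [0,-3.8,1.5,0],
    [0,-3.8,1.5,0],
    [0,-3.8,1.5,0],
    [0,-3.8,1.5,0],
    [0,-3.8,1.5,0],
    [0,-3.8,1.5,0],
  ],
)

```text
clock: 1.43
ee_pos: [111.1, -341.0, 412.5]
tcp_rot: [[0.952, 0.308, 0.0], [0.308, -0.952, 0.001], [0.001, -0.0, -1.0]]
force: [0.5, -2.5, 0.1]
finger_gap: -0.0
grasp_force: 0.0
```

```bash
python3 - <<'E'
from h import *
s=env.read_state();print(s['clock'],s['qpos'].round(1),s['ee_pos'].round(1))
E
```

```text
1.4333 [ 68.1   9.6  -1.5 101.6   0.2  68.8  -5.6] [ 111.1 -341.   412.5]
```

>>> move_arm(
  motion=[
    [0,-2,1,0],
    [0,-2,1,0],
    [0,-2,1,0],
    [0,-2,1,0],
    [0,-2,1,0],
    [0,-2,1,0],
    [0,-1.5,0.5,0],
    [0,0,0,0],
  ],
)

```text
clock: 2.1
ee_pos: [69.4, -212.3, 348.0]
tcp_rot: [[0.951, 0.308, -0.0], [0.308, -0.951, 0.002], [0.0, -0.002, -1.0]]
force: [0.7, -0.1, 0.4]
finger_gap: -0.2
grasp_force: 0.0
```

```bash
cat >> h.py <<'E'
def rows(wps,s=None,maxd=38,maxt=.12):
    """wps: (x,y,z,yaw of tool x deg) targets; returns rows"""
    s=s or env.read_state(); R=np.array(s['tcp_rot']); p=np.array(s['ee_pos']); yaw=np.arctan2(R[1,0],R[0,0]); out=[]
    for w in wps:
        t=np.array(w[:3],float); ty=np.radians(w[3]); dy=(ty-yaw+np.pi)%(2*np.pi)-np.pi
        n=max(1,int(np.ceil(max(np.linalg.norm(t-p)/maxd,abs(dy)/maxt))))
        for i in range(n):
            q=p+(t-p)/(n-i); dyy=dy/n
            d=q-p; x=np.array([np.cos(yaw),np.sin(yaw)]); y=np.array([np.sin(yaw),-np.cos(yaw)])
            r=np.round([d[:2]@x/10,d[:2]@y/10,-d[2]/10,-dyy],2)
            out.append(r.tolist()); p=p+np.r_[x*r[0]*10+y*r[1]*10,-r[2]*10]; yaw-=r[3]
    while len(out)%8: out.append([0,0,0,0])
    for i in range(0,len(out),8): print(out[i:i+8])
E
python3 - <<'E'
from h import *
s=env.read_state();print(s['clock'],s['qpos'].round(1),s['ee_pos'].round(1))
r=np.hypot(*s['ee_pos'][:2]);z=s['ee_pos'][2]
rows([(r*np.cos(a),r*np.sin(a),z,np.degrees(a)+90) for a in np.radians(np.arange(-67,34,5.))],maxt=.125)
E
```

```text
2.1 [ 6.690e+01 -8.000e-01 -3.100e+00  1.284e+02 -1.000e-01  5.250e+01
 -8.200e+00] [  69.4 -212.3  348. ]
[[1.91, -0.09, -0.0, -0.09], [1.94, -0.08, -0.0, -0.09], [1.95, -0.08, -0.0, -0.08], [1.95, -0.09, -0.0, -0.09], [1.94, -0.09, -0.0, -0.09], [1.95, -0.08, -0.0, -0.09], [1.94, -0.07, -0.0, -0.08], [1.95, -0.09, -0.0, -0.09]]
[[1.95, -0.08, -0.0, -0.09], [1.95, -0.08, -0.0, -0.08], [1.94, -0.1, -0.0, -0.09], [1.95, -0.08, -0.0, -0.09], [1.95, -0.09, -0.0, -0.09], [1.94, -0.07, -0.0, -0.08], [1.95, -0.09, -0.0, -0.09], [1.95, -0.09, -0.0, -0.09]]
[[1.94, -0.08, -0.0, -0.08], [1.95, -0.1, -0.0, -0.09], [1.94, -0.08, -0.0, -0.09], [1.95, -0.09, -0.0, -0.09], [1.95, -0.08, -0.0, -0.08], [0, 0, 0, 0], [0, 0, 0, 0], [0, 0, 0, 0]]
```

>>> move_arm(
  motion=[
    [1.95,-0.09,0,-0.087],
    [1.95,-0.09,0,-0.087],
    [1.95,-0.09,0,-0.087],
    [1.95,-0.09,0,-0.087],
    [1.95,-0.09,0,-0.087],
    [1.95,-0.09,0,-0.087],
    [1.95,-0.09,0,-0.087],
    [1.95,-0.09,0,-0.087],
  ],
)

```text
clock: 2.77
ee_pos: [192.0, -119.8, 348.8]
tcp_rot: [[0.529, 0.848, 0.001], [0.848, -0.529, 0.0], [0.001, 0.001, -1.0]]
force: [0.7, -0.6, -0.6]
finger_gap: 0.1
grasp_force: 0.0
```

>>> move_arm(
  motion=[
    [1.95,-0.09,0,-0.087],
    [1.95,-0.09,0,-0.087],
    [1.95,-0.09,0,-0.087],
    [1.95,-0.09,0,-0.087],
    [1.95,-0.09,0,-0.087],
    [1.95,-0.09,0,-0.087],
    [1.95,-0.09,0,-0.087],
    [1.95,-0.09,0,-0.087],
  ],
)

```text
clock: 3.43
ee_pos: [223.6, 30.4, 348.9]
tcp_rot: [[-0.138, 0.99, 0.001], [0.99, 0.138, 0.001], [0.001, 0.001, -1.0]]
force: [1.0, -0.3, 1.0]
finger_gap: -0.2
grasp_force: 0.0
```

>>> move_arm(
  motion=[
    [1.95,-0.09,0,-0.087],
    [1.95,-0.09,0,-0.087],
    [1.95,-0.09,0,-0.087],
    [1.95,-0.09,0,-0.087],
    [1.95,-0.09,0,-0.087],
    [0,0,0,0],
    [0,0,0,0],
    [0,0,0,0],
  ],
)

```text
clock: 4.1
ee_pos: [189.9, 120.0, 348.8]
tcp_rot: [[-0.537, 0.843, 0.001], [0.843, 0.537, 0.001], [0.0, 0.001, -1.0]]
force: [0.6, -0.0, -0.5]
finger_gap: -0.0
grasp_force: 0.0
```

```bash
python3 - <<'E'
from h import *
s=env.read_state();print(s['clock'],s['qpos'].round(1),s['ee_pos'].round(1))
Y=98.2
rows([(330,220,345,105),(450,258,250,Y),(465,266,200,Y)])
rows([(330,220,345,105),(450,258,250,Y),(465,266,200,Y),(465,266,26,Y)])
E
```

```text
4.1 [ 1.560e+01  1.000e-01 -5.500e+01  1.273e+02  1.000e-01  5.260e+01
 -7.000e+00] [189.9 120.  348.8]
[[0.18, 3.44, 0.08, 0.06], [0.39, 3.42, 0.07, 0.06], [0.59, 3.39, 0.08, 0.06], [0.8, 3.35, 0.07, 0.06], [0.99, 3.29, 0.08, 0.06], [0.1, 2.52, 1.9, 0.02], [0.15, 2.51, 1.9, 0.02], [0.2, 2.51, 1.9, 0.02]]
[[0.25, 2.51, 1.9, 0.02], [0.3, 2.5, 1.9, 0.02], [0.27, 0.8, 2.5, 0.01], [0.28, 0.81, 2.5, 0.01], [0, 0, 0, 0], [0, 0, 0, 0], [0, 0, 0, 0], [0, 0, 0, 0]]
[[0.18, 3.44, 0.08, 0.06], [0.39, 3.42, 0.07, 0.06], [0.59, 3.39, 0.08, 0.06], [0.8, 3.35, 0.07, 0.06], [0.99, 3.29, 0.08, 0.06], [0.1, 2.52, 1.9, 0.02], [0.15, 2.51, 1.9, 0.02], [0.2, 2.51, 1.9, 0.02]]
[[0.25, 2.51, 1.9, 0.02], [0.3, 2.5, 1.9, 0.02], [0.27, 0.8, 2.5, 0.01], [0.28, 0.81, 2.5, 0.01], [-0.0, -0.0, 3.48, 0.0], [-0.0, -0.0, 3.48, 0.0], [-0.0, -0.0, 3.48, 0.0], [-0.0, -0.0, 3.48, 0.0]]
[[-0.0, -0.0, 3.48, 0.0], [0, 0, 0, 0], [0, 0, 0, 0], [0, 0, 0, 0], [0, 0, 0, 0], [0, 0, 0, 0], [0, 0, 0, 0], [0, 0, 0, 0]]
```

>>> move_arm(
  motion=[
    [0,2,-0.5,0],
    [0,2,-0.5,0],
    [0,2,-0.5,0],
    [0,2,-0.5,0],
    [0,2,-0.5,0],
    [0,0,0,0],
    [0,0,0,0],
    [0,0,0,0],
  ],
)

```text
clock: 4.77
ee_pos: [273.6, 173.4, 373.6]
tcp_rot: [[-0.538, 0.843, -0.0], [0.843, 0.538, -0.0], [-0.0, -0.0, -1.0]]
force: [-0.4, 0.5, 0.4]
finger_gap: -0.2
grasp_force: 0.0
```

```bash
python3 - <<'E'
from h import *
s=env.read_state();print(s['clock'],s['qpos'].round(1),s['ee_pos'].round(1))
E
```

```text
4.7667 [  6.3  12.4 -56.4 111.4  11.6  62.2 -22.4] [273.6 173.4 373.6]
```

```bash
cat > sim.py <<'E'
import numpy as np
from scipy.spatial.transform import Rotation as R
L1,L2,T=515.,290.,250.; H=T+9
lo=np.array([-155,-18.4,-90,0,-83.4,0,-161.9]);hi=np.array([155,124,86.8,140.4,263,116,161.9])
z=lambda a:R.from_euler('z',-a,degrees=True).as_matrix()
y=lambda a:R.from_euler('y',a,degrees=True).as_matrix()
def fk(q,full=False):
    A=z(q[0])@y(q[1]);s=np.array([0,0,H]);e=s+A[:,2]*L1
    B=A@z(q[2])@y(q[3]);w=e+B[:,2]*L2
    C=B@z(q[4])@y(q[5]);D=C@z(q[6]);p=w+D[:,2]*T
    return (s,e,w,p) if full else (p,D)
def step(q,p,D):
    q=q.copy()
    for _ in range(20):
        P,E=fk(q);err=np.r_[(p-P)/300,R.from_matrix(D@E.T).as_rotvec()]
        if np.abs(err).max()<1e-5:break
        J=np.zeros((6,7))
        for i in range(7):
            d=q.copy();d[i]+=.01;P2,E2=fk(d);J[:,i]=np.r_[(P2-P)/300,R.from_matrix(E2@E.T).as_rotvec()]/.01
        q=np.clip(q+J.T@np.linalg.solve(J@J.T+1e-10*np.eye(6),err),lo,hi)
    return q
def run(q,wps,n=20,show=True):
    p,D=fk(q);D0=D.copy()
    for w in wps:
        t=np.array(w[:3]);p0,D0=fk(q);yaw0=np.degrees(np.arctan2(D0[1,0],D0[0,0]));dy=(w[3]-yaw0+180)%360-180
        m=1e9
        for i in range(1,n+1):
            a=yaw0+dy*i/n; q=step(q,p0+(t-p0)*i/n,R.from_euler('z',dy*i/n,degrees=True).as_matrix()@D0)
            s,e,wr,pp=fk(q,True)
            for u,v in((s,e),(e,wr),(wr,pp)):
                for k in np.linspace(0,1,15): m=min(m,np.hypot(*(u+(v-u)*k)[:2]-np.array([394,55])))
        if show: print(w,q.round(1),'elbow',e.round(),'lead',round(m),'err',np.abs(fk(q)[0]-t).max().round(1))
    return q
E
python3 - <<'E'
from sim import *
for q in([69.6,40.5,-1.6,85.1,1.26,54.5,-4.3],[6.3,12.4,-56.4,111.4,11.6,62.2,-22.4]):
    p,D=fk(np.array(q));print(p.round(1),D.round(3).tolist())
q=run(np.array([15.6,.1,-55,127.3,.1,52.6,-7]),[(273.6,173.4,373.6,122.5)])
print('ext');q0=np.array([6.3,12.4,-56.4,111.4,11.6,62.2,-22.4]);
run(q0,[(330,220,345,122.5),(450,258,250,98.2),(465,266,200,98.2),(505,272,26,98.2),(601,288,56,98.2)])
print('left');run(q0,[(150,280,373,152),(50,320,373,180),(150,400,373,150),(300,350,350,120),(450,258,250,98.2),(505,272,26,98.2),(601,288,56,98.2)])
E
```

```text
[ 206.2 -531.3  231.9] [[-0.31, 0.951, -0.0], [0.951, 0.31, 0.001], [0.001, 0.0, -1.0]]
[256.7 197.9 376.6] [[-0.843, -0.538, -0.001], [-0.538, 0.843, 0.0], [0.001, 0.001, -1.0]]
(273.6, 173.4, 373.6, 122.5) [   1.4   10.3  -42.1  111.9    7.9   60.7 -101.6] elbow [ 92.  -2. 766.] lead 169 err 0.0
ext
(330, 220, 345, 122.5) [ -13.5   18.8  -29.3  105.4   10.6   58.4 -104.5] elbow [161.  39. 747.] lead 159 err 0.0
(450, 258, 250, 98.2) [ -19.8   35.6  -18.2   94.3   13.3   52.1 -124.7] elbow [282. 102. 678.] lead 110 err 0.0
(465, 266, 200, 98.2) [ -20.8   40.7  -16.8   95.    15.    46.4 -125.9] elbow [314. 119. 650.] lead 102 err 0.0
(505, 272, 26, 98.2) [ -22.5   58.5  -11.4   93.9   20.    29.6 -127.9] elbow [406. 168. 528.] lead 94 err 0.0
(601, 288, 56, 98.2) [ -19.3   62.5  -15.5   71.1   18.3   48.7 -120.6] elbow [431. 151. 497.] lead 78 err 0.0
left
(150, 280, 373, 152) [ -24.1   10.1  -46.5  112.9    8.3   60.4 -102.3] elbow [ 82.  37. 766.] lead 200 err 0.0
(50, 320, 373, 180) [-37.6  12.5 -56.  112.   11.7  61.4 -98.6] elbow [ 88.  68. 762.] lead 298 err 0.0
(150, 400, 373, 150) [ -41.9   22.6  -43.2   96.6   16.5   67.3 -119.3] elbow [147. 132. 735.] lead 259 err 0.0
(300, 350, 350, 120) [ -29.4   25.6  -32.9   94.    15.    64.8 -126.2] elbow [194. 110. 723.] lead 205 err 0.0
(450, 258, 250, 98.2) [ -17.    36.2  -23.5   94.3   17.1   53.  -128.6] elbow [291.  89. 674.] lead 98 err 0.0
(505, 272, 26, 98.2) [ -20.8   58.9  -15.    93.9   25.7   30.6 -133. ] elbow [412. 156. 525.] lead 77 err 0.0
(601, 288, 56, 98.2) [ -17.6   62.9  -19.8   71.1   23.3   49.7 -124.2] elbow [437. 138. 493.] lead 66 err 0.0
```

```bash
cat > srch.py <<'E'
from sim import *
import sys
rng=np.random.default_rng(0)
q0=np.array([6.3,12.4,-56.4,111.4,11.6,62.2,-22.4-90]); 
fin=[(450,268,250,98.2),(505,272,60,98.2)]
best=[]
import time;t0=time.time()
while time.time()-t0<150:
    k=rng.integers(0,4);w=[]
    for _ in range(k):
        a=np.radians(rng.uniform(30,85));r=rng.uniform(300,520);w.append((r*np.cos(a),r*np.sin(a),rng.uniform(220,480),rng.uniform(30,170)))
    try:q=run(q0,w+fin,8,False)
    except Exception: continue
    p=fk(q)[0]
    if np.abs(p-np.array(fin[-1][:3])).max()>1: continue
    best.append((q[0]-q[2]*0,q.round(1).tolist(),[tuple(np.round(x).tolist()) for x in w]))
best.sort(key=lambda b:b[0])
print(len(best))
for b in best[:6]+best[-2:]:print(b)
E
python3 srch.py
```

```text
1716
(np.float64(-52.88773445953752), [-52.9, 66.8, 55.1, 89.8, -57.7, 59.3, -62.7], [(209.0, 331.0, 330.0, 129.0), (181.0, 481.0, 465.0, 33.0), (142.0, 479.0, 237.0, 167.0)])
(np.float64(-52.21579613853593), [-52.2, 66.2, 52.8, 88.9, -54.5, 58.5, -65.5], [(44.0, 449.0, 455.0, 87.0), (72.0, 513.0, 452.0, 41.0)])
(np.float64(-52.103343616542304), [-52.1, 65.7, 50.1, 87.2, -48.3, 57.0, -71.3], [(47.0, 456.0, 435.0, 33.0), (133.0, 286.0, 339.0, 130.0), (352.0, 208.0, 358.0, 31.0)])
(np.float64(-51.864743947772844), [-51.9, 65.7, 49.5, 86.3, -46.6, 57.6, -73.0], [(46.0, 451.0, 453.0, 31.0)])
(np.float64(-51.76470763690285), [-51.8, 65.5, 51.1, 89.0, -53.1, 57.0, -66.5], [(73.0, 493.0, 463.0, 41.0), (119.0, 386.0, 320.0, 129.0), (247.0, 247.0, 268.0, 86.0)])
(np.float64(-51.63788998807408), [-51.6, 65.1, 49.7, 88.7, -50.7, 55.8, -68.7], [(297.0, 402.0, 281.0, 61.0), (135.0, 353.0, 369.0, 62.0), (75.0, 476.0, 433.0, 36.0)])
(np.float64(-11.692968064801526), [-11.7, 59.1, -34.5, 93.4, 45.7, 42.6, -150.0], [(201.0, 257.0, 433.0, 78.0), (193.0, 480.0, 402.0, 157.0), (372.0, 221.0, 245.0, 152.0)])
(np.float64(-9.688247981245684), [-9.7, 60.4, -39.2, 93.4, 50.3, 45.4, -153.7], [(225.0, 218.0, 437.0, 135.0), (228.0, 197.0, 480.0, 67.0), (48.0, 407.0, 434.0, 153.0)])
```

```bash
python3 - <<'E'
from h import *
rows([(150,400,420,57)],maxt=.11)
E
```

```text
[[2.34, 0.16, -0.42, 0.1], [2.35, -0.07, -0.42, 0.1], [2.33, -0.31, -0.42, 0.1], [2.28, -0.54, -0.42, 0.1], [2.22, -0.77, -0.42, 0.1], [2.13, -0.98, -0.42, 0.1], [2.02, -1.19, -0.42, 0.1], [1.89, -1.39, -0.43, 0.1]]
[[1.75, -1.57, -0.42, 0.1], [1.58, -1.73, -0.43, 0.1], [1.4, -1.88, -0.42, 0.1], [0, 0, 0, 0], [0, 0, 0, 0], [0, 0, 0, 0], [0, 0, 0, 0], [0, 0, 0, 0]]
```

>>> move_arm(
  motion=[
    [2.34,0.16,-0.4,0.1],
    [2.35,-0.1,-0.4,0.1],
    [2.3,-0.3,-0.4,0.1],
    [2.3,-0.5,-0.4,0.1],
    [2.2,-0.8,-0.4,0.1],
    [2.1,-1,-0.4,0.1],
    [2,-1.2,-0.4,0.1],
    [1.9,-1.4,-0.4,0.1],
  ],
)

```text
clock: 5.43
ee_pos: [182.6, 338.1, 406.1]
tcp_rot: [[0.235, 0.972, 0.001], [0.972, -0.235, 0.0], [0.0, 0.001, -1.0]]
force: [0.5, -0.4, -0.5]
finger_gap: 0.2
grasp_force: 0.0
```

>>> move_arm(
  motion=[
    [1.75,-1.6,-0.4,0.1],
    [1.6,-1.7,-0.4,0.1],
    [1.4,-1.9,-0.4,0.1],
    [0,0,0,0.12],
    [0,0,0,0.12],
    [0,0,0,0.12],
    [0,0,0,0.12],
    [0,0,0,0],
  ],
)

```text
clock: 6.1
ee_pos: [149.5, 399.4, 418.0]
tcp_rot: [[0.851, 0.525, 0.001], [0.525, -0.851, 0.0], [0.001, 0.0, -1.0]]
force: [-0.3, 0.3, 0.3]
finger_gap: 0.3
grasp_force: 0.0
```

```bash
python3 - <<'E'
from h import *
from sim import run
s=env.read_state();print(s['clock'],s['qpos'].round(1),s['ee_pos'].round(1))
q=s['qpos'].copy();q[6]-=90
run(q,[(300,330,350,60),(450,268,250,98.2),(505,272,60,98.2),(601,288,56,98.2)])
print('B');run(q,[(300,330,350,30),(450,268,250,8.2),(505,272,60,8.2),(601,288,56,8.2)])
rows([(300,330,350,60),(440,266,250,98.2)])
E
```

```text
6.1 [ -49.9   18.7  -36.2   90.    11.4   75.  -145.9] [149.5 399.4 418. ]
(300, 330, 350, 60) [ -85.5   35.2   71.5   96.6  -34.7   73.9 -127. ] elbow [ 23. 296. 680.] lead 290 err 0.0
(450, 268, 250, 98.2) [-55.7  42.5  49.7  93.3 -36.   61.4 -77.3] elbow [196. 287. 639.] lead 216 err 0.0
(505, 272, 60, 98.2) [-46.5  60.1  38.2  93.4 -49.7  44.8 -67. ] elbow [307. 324. 516.] lead 217 err 0.0
(601, 288, 56, 98.2) [-41.2  67.   40.9  71.1 -45.5  57.9 -76. ] elbow [357. 312. 460.] lead 218 err 0.0
B
(300, 330, 350, 30) [ -87.3   39.5   80.4   96.6  -39.8   78.7 -150.5] elbow [ 15. 327. 656.] lead 291 err 0.0
(450, 268, 250, 8.2) [ -62.9   52.3   73.9   93.3  -51.9   75.2 -152. ] elbow [186. 363. 574.] lead 220 err 0.0
(505, 272, 60, 8.2) [ -54.9   69.2   62.4   93.5  -68.5   63.  -143.6] elbow [277. 394. 442.] lead 221 err 0.0
(601, 288, 56, 8.2) [ -47.1   74.1   63.    71.1  -64.9   71.  -155.9] elbow [337. 363. 400.] lead 247 err 0.0
[[1.83, 2.76, 1.36, -0.1], [1.55, 2.93, 1.36, -0.1], [1.25, 3.07, 1.36, -0.1], [0.94, 3.18, 1.36, -0.1], [0.61, 3.26, 1.36, -0.1], [0.23, 2.55, 1.67, -0.11], [-0.05, 2.57, 1.67, -0.11], [-0.33, 2.54, 1.66, -0.11]]
[[-0.61, 2.49, 1.67, -0.11], [-0.89, 2.41, 1.66, -0.11], [-1.14, 2.3, 1.67, -0.11], [0, 0, 0, 0], [0, 0, 0, 0], [0, 0, 0, 0], [0, 0, 0, 0], [0, 0, 0, 0]]
```

```bash
sed -i 's/D=C@z(q\[6\])/D=C@z(q[6]-90)/' sim.py; python3 - <<'E'
from h import *
from sim import run,fk
s=env.read_state();q=s['qpos'].copy();print(fk(q)[1].round(2).tolist())
for y in (60,31.6,100):
  print(y);run(q,[(300,330,350,y),(450,268,250,98.2),(505,272,60,98.2),(601,288,56,98.2)])
E
```

```text
[[0.85, 0.52, 0.0], [0.52, -0.85, 0.0], [0.0, 0.0, -1.0]]
60
(300, 330, 350, 60) [-22.9  25.4 -40.6  96.6  18.   64.6 -98.5] elbow [204.  86. 724.] lead 188 err 0.0
(450, 268, 250, 98.2) [ -6.8  41.8 -47.3  93.3  34.2  60.3 -56.1] elbow [341.  40. 643.] lead 42 err 0.0
(505, 272, 60, 98.2) [-10.8  59.6 -36.5  93.4  47.9  43.7 -61.8] elbow [436.  83. 519.] lead 6 err 0.0
(601, 288, 56, 98.2) [-10.3  66.8 -39.9  71.1  44.4  57.3 -48.1] elbow [466.  84. 462.] lead 14 err 0.0
31.6
(300, 330, 350, 31.6) [ -27.3   24.   -32.7   96.6   14.3   63.5 -122.6] elbow [186.  96. 729.] lead 205 err 0.0
(450, 268, 250, 98.2) [ -6.5  42.  -47.9  93.3  34.7  60.6 -56.5] elbow [342.  39. 642.] lead 40 err 0.0
(505, 272, 60, 98.2) [-10.5  59.8 -37.2  93.4  48.5  44.1 -62.3] elbow [438.  81. 518.] lead 4 err 0.0
(601, 288, 56, 98.2) [-10.1  66.9 -40.5  71.1  44.9  57.6 -48.5] elbow [466.  83. 461.] lead 13 err 0.0
100
(300, 330, 350, 100) [-16.9  28.3 -52.5  96.6  24.   67.1 -65.6] elbow [234.  71. 713.] lead 159 err 0.0
(450, 268, 250, 98.2) [ -6.9  41.6 -46.9  93.3  33.9  60.2 -55.8] elbow [340.  41. 644.] lead 43 err 0.0
(505, 272, 60, 98.2) [-10.9  59.5 -36.2  93.4  47.6  43.5 -61.5] elbow [436.  84. 520.] lead 8 err 0.0
(601, 288, 56, 98.2) [-10.4  66.7 -39.6  71.1  44.   57.2 -47.9] elbow [465.  85. 463.] lead 15 err 0.0
```

```bash
cat > srch2.py <<'E'
from sim import *
import sim,time
from station import env
sim.lo[:]+=4;sim.hi[:]-=4
q0=env.read_state()['qpos'].copy()
rng=np.random.default_rng(1)
best=[];t0=time.time()
while time.time()-t0<200:
    k=rng.integers(0,4);w=[]
    for _ in range(k):
        a=np.radians(rng.uniform(35,110));r=rng.uniform(230,520);w.append((r*np.cos(a),r*np.sin(a),rng.uniform(230,480),rng.uniform(-180,180)))
    yf=rng.choice([98.2,-81.8,8.2])
    try:q=run(q0,w+[(450,268,250,yf),(505,272,60,yf)],8,False)
    except Exception: continue
    p,D=fk(q)
    if np.abs(p-np.array((505,272,60))).max()>1 or D[2,2]>-.999: continue
    best.append((q[0],k,q.round(1).tolist(),[tuple(np.round(x).tolist()) for x in w],yf))
best.sort(key=lambda b:b[0]+4*b[1])
print(len(best))
for k in range(4):
  for b in [b for b in best if b[1]==k][:3]:print(b)
E
python3 srch2.py
```

```text
833
(np.float64(-51.88270883040175), np.int64(0), [-51.9, 64.9, 52.4, 93.4, -61.3, 54.7, -148.3], [], np.float64(-81.8))
(np.float64(-51.88270883040175), np.int64(0), [-51.9, 64.9, 52.4, 93.4, -61.3, 54.7, -148.3], [], np.float64(-81.8))
(np.float64(-51.88270883040175), np.int64(0), [-51.9, 64.9, 52.4, 93.4, -61.3, 54.7, -148.3], [], np.float64(-81.8))
(np.float64(-53.65709239127987), np.int64(1), [-53.7, 67.9, 59.2, 92.8, -65.9, 61.4, -145.2], [(220.0, 333.0, 431.0, -54.0)], np.float64(-81.8))
(np.float64(-53.33802549556215), np.int64(1), [-53.3, 67.8, 58.6, 92.0, -64.5, 61.7, -146.5], [(-76.0, 279.0, 264.0, -32.0)], np.float64(-81.8))
(np.float64(-53.10091764489682), np.int64(1), [-53.1, 66.5, 56.1, 93.4, -64.1, 57.7, -146.4], [(-89.0, 434.0, 332.0, -5.0)], np.float64(-81.8))
(np.float64(-56.93824363280775), np.int64(2), [-56.9, 73.8, 71.5, 93.5, -74.1, 71.3, -50.6], [(-78.0, 300.0, 465.0, -141.0), (12.0, 455.0, 243.0, 161.0)], np.float64(8.2))
(np.float64(-55.6318549878997), np.int64(2), [-55.6, 72.6, 68.9, 92.2, -71.7, 70.9, -142.0], [(-131.0, 414.0, 366.0, -13.0), (146.0, 402.0, 289.0, 78.0)], np.float64(-81.8))
(np.float64(-55.11963335920866), np.int64(2), [-55.1, 72.3, 68.1, 92.2, -71.8, 70.9, -141.6], [(139.0, 453.0, 467.0, -42.0), (151.0, 237.0, 286.0, 50.0)], np.float64(-81.8))
(np.float64(-55.3464353869341), np.int64(3), [-55.3, 70.2, 64.3, 93.3, -69.5, 64.8, -143.0], [(29.0, 470.0, 413.0, 19.0), (130.0, 257.0, 476.0, -19.0), (238.0, 344.0, 399.0, 34.0)], np.float64(-81.8))
(np.float64(-55.10731800634604), np.int64(3), [-55.1, 69.6, 63.2, 93.4, -68.9, 63.7, -143.4], [(23.0, 468.0, 258.0, -25.0), (-1.0, 361.0, 474.0, 52.0), (182.0, 187.0, 337.0, 25.0)], np.float64(-81.8))
(np.float64(-54.93832341891152), np.int64(3), [-54.9, 69.3, 62.5, 93.5, -68.5, 63.1, -53.6], [(375.0, 281.0, 455.0, -55.0), (18.0, 311.0, 249.0, -23.0), (217.0, 159.0, 460.0, 146.0)], np.float64(8.2))
```

>>> move_arm(
  motion=[
    [0,0,0,0.1],
    [0,0,0,0.1],
    [0,0,0,0.1],
    [0,0,0,0.1],
    [0,0,0,0.1],
    [0,0,0,0.1],
    [0,0,0,0],
    [0,0,0,0],
  ],
)

```text
clock: 6.77
ee_pos: [148.3, 399.8, 416.0]
tcp_rot: [[0.997, 0.08, -0.0], [0.08, -0.997, -0.006], [-0.001, 0.006, -1.0]]
force: [-0.5, 0.2, -0.6]
finger_gap: 0.0
grasp_force: 0.0
```

```bash
python3 - <<'E'
from h import *
from sim import run,fk
s=env.read_state();q=s['qpos'].copy();print(q.round(1),s['ee_pos'].round(1))
run(q,[(300,330,350,30),(450,268,250,98.2),(505,272,60,98.2),(601,288,56,98.2)])
E
```

```text
[ -70.4   16.8   -5.4   90.5    1.7   73.1 -161.4] [148.3 399.8 416. ]
(300, 330, 350, 30) [ -43.4   21.9   -7.1   96.4    3.3   62.  -111.5] elbow [140. 132. 737.] lead 247 err 0.0
(450, 268, 250, 98.2) [-17.5  36.8 -24.7  93.5  18.4  53.5 -40.6] elbow [294.  93. 672.] lead 100 err 0.0
(505, 272, 60, 98.2) [-19.7  55.8 -17.4  93.7  26.4  34.3 -43.7] elbow [401. 143. 549.] lead 76 err 0.0
(601, 288, 56, 98.2) [-17.2  63.  -20.8  71.4  24.8  49.6 -35.4] elbow [438. 136. 493.] lead 64 err 0.0
```

>>> move_arm(
  motion=[
    [0,0,0,0.08],
    [0,0,0,0.08],
    [0,0,0,0.08],
    [0,0,0,0.08],
    [0,0,0,0.08],
    [0,0,0,0.08],
    [0,0,0,0.08],
    [0,0,0,0],
  ],
)

```text
clock: 7.43
ee_pos: [149.6, 399.2, 413.3]
tcp_rot: [[0.926, -0.377, -0.004], [-0.377, -0.926, -0.015], [0.002, 0.015, -1.0]]
force: [-0.0, 1.6, -0.6]
finger_gap: 0.1
grasp_force: 0.0
```

```bash
python3 - <<'E'
from h import *
from sim import run,fk
s=env.read_state();q=s['qpos'].copy();print(q.round(1),s['ee_pos'].round(1))
q=run(q,[(250,360,380,30),(450,268,250,98.2),(505,272,60,98.2),(601,288,56,98.2)])
run(q,[(601,288,150,98.2),(601,288,150,170),(601,288,150,250),(601,288,56,170),(601,288,56,98),(601,288,56,8),(601,288,56,-40)])
rows([(300,330,350,45),(440,266,250,98.2)],maxt=.115)
E
```

```text
[-106.5   23.8   54.7   91.4  -19.5   76.  -161.2] [149.6 399.2 413.3]
(250, 360, 380, 30) [-80.1  22.8  38.8  93.6 -14.1  69.  -98.4] elbow [ 34. 196. 734.] lead 333 err 0.0
(450, 268, 250, 98.2) [-38.6  35.4  13.9  94.  -10.1  51.  -12.7] elbow [233. 186. 679.] lead 180 err 0.0
(505, 272, 60, 98.2) [-33.   54.8   9.   94.2 -14.   31.2  -7.6] elbow [353. 229. 556.] lead 168 err 0.0
(601, 288, 56, 98.2) [-29.9  61.7  10.4  72.1 -12.5  46.4  -8.3] elbow [393. 226. 503.] lead 150 err 0.0
(601, 288, 150, 98.2) [-30.3  54.9  11.6  68.5 -11.2  56.8  -9.4] elbow [364. 213. 555.] lead 150 err 0.0
(601, 288, 150, 170) [-22.   54.9  -8.3  67.9   7.2  57.2  49.4] elbow [391. 158. 555.] lead 96 err 0.0
(601, 288, 150, 250) [-14.2  57.6 -29.1  66.6  26.8  62.8 115.9] elbow [422. 107. 535.] lead 44 err 0.0
(601, 288, 56, 170) [-22.4  61.7  -7.   71.5   7.4  46.8  49.2] elbow [419. 173. 503.] lead 47 err 0.0
(601, 288, 56, 98) [-30.8  61.9  12.4  72.1 -14.8  46.7  -6.7] elbow [390. 232. 502.] lead 102 err 0.0
(601, 288, 56, 8) [-39.7  65.8  35.5  70.9 -39.   55.2 -80.6] elbow [361. 300. 470.] lead 158 err 0.0
(601, 288, 56, -40) [ -42.8   68.6   45.9   70.2  -49.    61.3 -122.6] elbow [352. 326. 447.] lead 211 err 0.0
[[1.5, 0.07, 0.58, -0.11], [1.49, 0.23, 0.58, -0.11], [1.45, 0.39, 0.57, -0.11], [1.4, 0.55, 0.58, -0.11], [1.33, 0.7, 0.57, -0.11], [1.25, 0.84, 0.58, -0.11], [1.15, 0.98, 0.57, -0.11], [1.03, 1.1, 0.58, -0.11]]
[[0.9, 1.2, 0.57, -0.11], [0.77, 1.29, 0.58, -0.11], [0.62, 1.37, 0.57, -0.11], [0.6, 1.83, 1.25, -0.11], [0.4, 1.88, 1.25, -0.11], [0.19, 1.92, 1.25, -0.11], [-0.02, 1.92, 1.25, -0.11], [-0.23, 1.91, 1.25, -0.11]]
[[-0.44, 1.87, 1.25, -0.11], [-0.65, 1.82, 1.25, -0.11], [-0.84, 1.73, 1.25, -0.11], [0, 0, 0, 0], [0, 0, 0, 0], [0, 0, 0, 0], [0, 0, 0, 0], [0, 0, 0, 0]]
```

>>> move_arm(
  motion=[
    [1.5,0.1,0.6,-0.11],
    [1.5,0.2,0.6,-0.11],
    [1.45,0.4,0.6,-0.11],
    [1.4,0.55,0.6,-0.11],
    [1.3,0.7,0.6,-0.11],
    [1.25,0.8,0.6,-0.11],
    [1.15,1,0.6,-0.11],
    [1,1.1,0.6,-0.11],
  ],
)

```text
clock: 8.1
ee_pos: [258.4, 348.4, 365.7]
tcp_rot: [[0.874, 0.486, -0.005], [0.486, -0.874, -0.012], [-0.011, 0.008, -1.0]]
force: [0.7, 0.4, -1.1]
finger_gap: -0.3
grasp_force: 0.0
```

>>> move_arm(
  motion=[
    [0.9,1.2,0.6,-0.11],
    [0.8,1.3,0.6,-0.11],
    [0.6,1.4,0.6,-0.11],
    [0.6,1.8,1.2,-0.11],
    [0.4,1.9,1.2,-0.11],
    [0.2,1.9,1.2,-0.11],
    [0,1.9,1.2,-0.11],
    [-0.2,1.9,1.2,-0.11],
  ],
)

```text
clock: 8.77
ee_pos: [386.7, 289.7, 288.0]
tcp_rot: [[0.182, 0.983, -0.006], [0.983, -0.182, -0.01], [-0.01, -0.004, -1.0]]
force: [-0.4, 0.9, -0.3]
finger_gap: -0.0
grasp_force: 0.0
```

>>> move_arm(
  motion=[
    [-0.45,1.9,1.2,-0.11],
    [-0.65,1.8,1.2,-0.11],
    [-0.85,1.7,1.2,-0.11],
    [0,0,0,0],
    [0,0,0,0],
    [0,0,0,0],
    [0,0,0,0],
    [0,0,0,0],
  ],
)

```text
clock: 9.43
ee_pos: [438.2, 265.7, 253.2]
tcp_rot: [[-0.135, 0.991, -0.003], [0.991, 0.135, -0.011], [-0.011, -0.005, -1.0]]
force: [-0.3, 0.4, 0.6]
finger_gap: 0.1
grasp_force: 0.0
```

```bash
python3 - <<'E'
from h import *
s=env.read_state();print(s['clock'],s['qpos'].round(1),s['ee_pos'].round(1))
c=env.read_camera('wrist');cv2.imwrite('pics/w1.png',cv2.resize(c['img'],(800,600))[:,:,::-1])
np.save('w1.npy',dict(c=c,s=s),allow_pickle=True)
print(proj(c,[(505,272,26),(558,279.5,72)],s)*800/560)
rows([(467,266,150,98.2),(467,266,26,98.2)])
E
```

```text
9.4333 [-41.6  34.4  11.8  95.7  -7.9  51.3 -19. ] [438.2 265.7 253.2]
[[488.62868396 258.85407162]
 [576.24797242 271.70764324]]
[[-0.12, 0.95, 3.44, -0.0], [-0.12, 0.95, 3.44, -0.0], [-0.12, 0.96, 3.44, -0.0], [0.0, -0.0, 3.1, -0.0], [0.0, -0.0, 3.1, -0.0], [0.0, -0.0, 3.1, -0.0], [0.0, -0.0, 3.1, -0.0], [0, 0, 0, 0]]
```

View pics/w1.png

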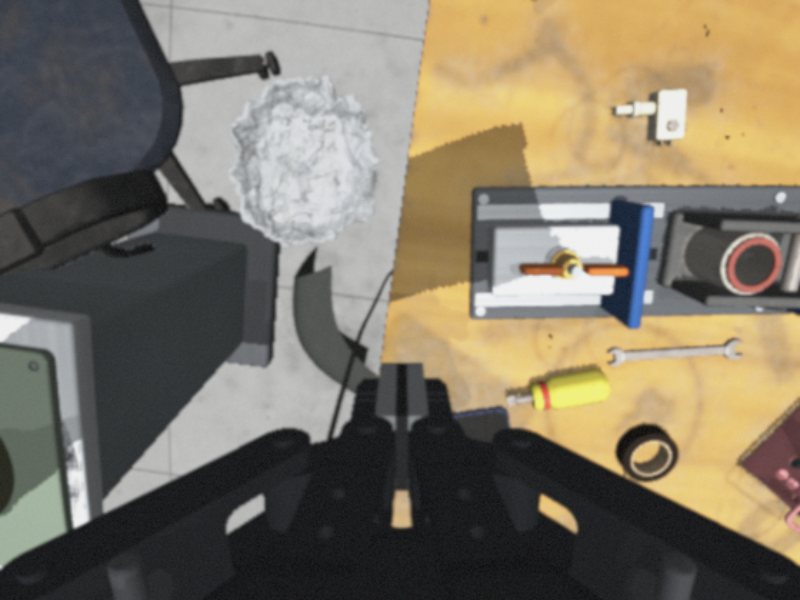

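The wrist view agrees with the estimate: block rear at (490,260) and stud at (573,267), and the fixture is aligned with the tool. I'll go down behind the block.

>>> move_arm(
  motion=[
    [0,0.9,3.4,0],
    [0,0.9,3.4,0],
    [0,0.9,3.4,0],
    [0,0,3.1,0],
    [0,0,3.1,0],
    [0,0,3.1,0],
    [0,0,3.1,0],
    [0,0,0,0],
  ],
)

```text
clock: 10.15
ee_pos: [462.4, 265.4, 22.4]
tcp_rot: [[-0.135, 0.991, -0.009], [0.991, 0.135, -0.015], [-0.014, -0.011, -1.0]]
force: [0.1, 0.0, -1.5]
finger_gap: -0.1
grasp_force: 0.0
```

```bash
python3 - <<'E'
from h import *
s=env.read_state();print(s['clock'],s['qpos'].round(1),s['ee_pos'].round(1),s['force'].round(1))
rows([(480,268.5,25,98.2)]);rows([(535,276.3,25,98.2)],maxd=5)
E
```

```text
10.15 [-36.6  56.6   5.8 102.9 -11.9  22.  -14.5] [462.4 265.4  22.4] [ 0.1  0.  -1.5]
[[0.07, 1.79, -0.26, -0.01], [0, 0, 0, 0], [0, 0, 0, 0], [0, 0, 0, 0], [0, 0, 0, 0], [0, 0, 0, 0], [0, 0, 0, 0], [0, 0, 0, 0]]
[[0.01, 0.49, -0.02, -0.0], [0.01, 0.49, -0.02, -0.0], [0.01, 0.49, -0.02, -0.0], [0.01, 0.49, -0.02, -0.0], [0.01, 0.49, -0.02, -0.0], [0.01, 0.49, -0.02, -0.0], [0.0, 0.49, -0.02, -0.0], [0.01, 0.49, -0.01, -0.0]]
[[0.0, 0.49, -0.02, -0.0], [0.01, 0.49, -0.01, -0.0], [0.0, 0.49, -0.02, -0.0], [0.01, 0.49, -0.01, -0.0], [0.0, 0.49, -0.02, -0.0], [0.01, 0.49, -0.01, -0.0], [0.0, 0.49, -0.02, -0.0], [0, 0, 0, 0]]
```

>>> move_arm(
  motion=[
    [0.1,0.4,-0.3,0],
    [0,0.4,0,0],
    [0,0.4,0,0],
    [0,0.4,0,0],
    [0,0.4,0,0],
    [0,0.4,0,0],
    [0,0.4,0,0],
    [0,0.4,0,0],
  ],
)

```text
clock: 10.82
ee_pos: [496.2, 271.1, 29.5]
tcp_rot: [[-0.134, 0.991, -0.005], [0.991, 0.134, -0.013], [-0.012, -0.006, -1.0]]
force: [-6.9, 0.5, 2.4]
finger_gap: -0.1
grasp_force: 3.7
```

>>> move_arm(
  motion=[
    [0,0.4,0,0],
    [0,0.4,0,0],
    [0,0.4,0,0],
    [0,0.4,0,0],
    [0,0.4,0,0],
    [0,0.3,0,0],
    [0,0.2,0,0],
    [0,0.2,0,0],
  ],
)

```text
clock: 11.48
ee_pos: [522.4, 275.2, 29.3]
tcp_rot: [[-0.135, 0.991, -0.005], [0.991, 0.134, -0.012], [-0.011, -0.007, -1.0]]
force: [-6.0, 2.1, 5.6]
finger_gap: 0.0
grasp_force: 4.2
```

>>> move_arm(
  motion=[
    [0,0.2,0,0],
    [0,0.2,0,0],
    [0,0.2,0,0],
    [0,0.15,0,0],
    [0,0.15,0,0],
    [0,0.1,0,0],
    [0,0.1,0,0],
    [0,0.1,0,0],
  ],
)

```text
clock: 12.15
ee_pos: [533.9, 276.9, 29.3]
tcp_rot: [[-0.135, 0.991, -0.006], [0.991, 0.135, -0.012], [-0.011, -0.008, -1.0]]
force: [-8.8, 2.0, 7.7]
finger_gap: -0.2
grasp_force: 5.7
```

```bash
python3 - <<'E'
from h import *
s=env.read_state();print(s['ee_pos'].round(1),s['force'].round(1))
a=env.read_camera('side');np.save('side1.npy',a,allow_pickle=True)
b=cv2.resize(a['img'][225:295,190:320],None,fx=6,fy=6,interpolation=cv2.INTER_CUBIC);cv2.imwrite('pics/sd1.png',b[:,:,::-1])
E
```

```text
[533.9 276.9  29.3] [-8.8  2.   7.7]
```

View pics/sd1.png

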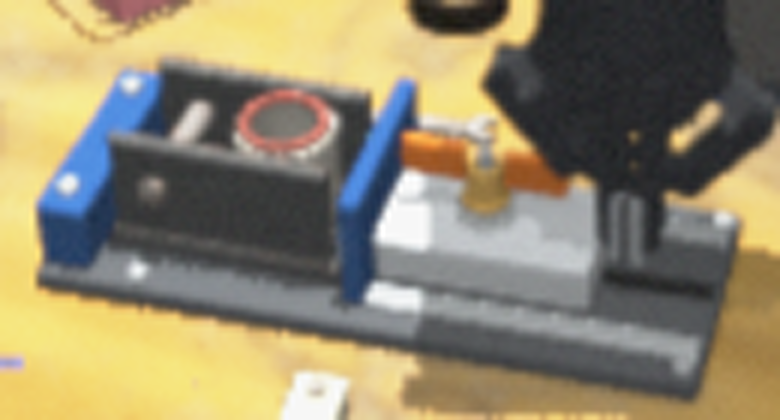

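The plate now touches the brew group and is carrying it. I'll keep going slowly until the force rises.

>>> move_arm(
  motion=[
    [0,0.05,0,0],
    [0,0.05,0,0],
    [0,0.05,0,0],
    [0,0.05,0,0],
    [0,0.05,0,0],
    [0,0.05,0,0],
    [0,0.05,0,0],
    [0,0,0,0],
  ],
)

```text
clock: 12.87
ee_pos: [536.1, 277.3, 29.2]
tcp_rot: [[-0.135, 0.991, -0.009], [0.991, 0.135, -0.013], [-0.011, -0.01, -1.0]]
force: [-17.5, 0.5, 13.3]
finger_gap: -0.2
grasp_force: 10.3
```

>>> move_arm(
  motion=[
    [0,0.05,0,0],
    [0,0.05,0,0],
    [0,0.05,0,0],
    [0,0.05,0,0],
    [0,0,0,0],
    [0,0,0,0],
    [0,0,0,0],
    [0,0,0,0],
  ],
)

```text
clock: 13.53
ee_pos: [536.5, 277.4, 29.1]
tcp_rot: [[-0.135, 0.991, -0.012], [0.991, 0.135, -0.013], [-0.012, -0.014, -1.0]]
force: [-28.6, -1.8, 21.5]
finger_gap: -0.1
grasp_force: 16.6
```

```bash
python3 - <<'E'
from h import *
s=env.read_state();print(s['ee_pos'].round(1),s['force'].round(1),s['qpos'].round(1))
a=env.read_camera('side');np.save('side1.npy',a,allow_pickle=True)
D=lambda u,v:(190+u/6-.4,225+v/6-.4)
b=cv2.resize(a['img'][225:295,190:320],None,fx=6,fy=6,interpolation=cv2.INTER_CUBIC);cv2.imwrite('pics/sd2.png',b[:,:,::-1])
E
```

```text
[536.5 277.4  29.1] [-28.6  -1.8  21.5] [-34.   59.6   7.3  87.2 -10.5  34.8 -13.8]
```

View pics/sd2.png

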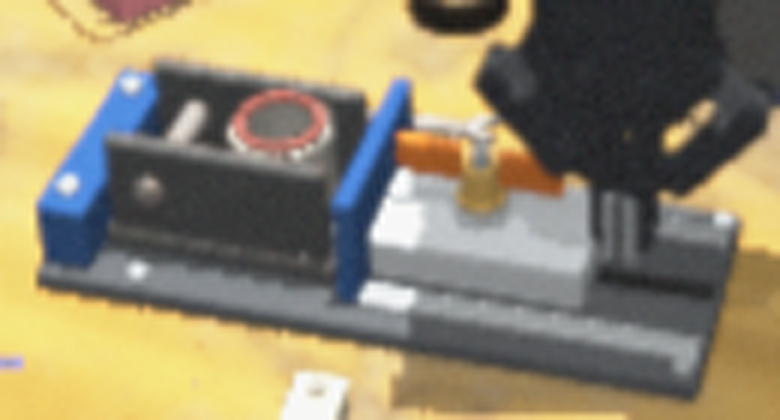

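The jaw is closed: the force is up to 28 N with no more motion, and the brew group sits against the fixed jaw. I'll back off, rise, and measure the nut from above.

>>> move_arm(
  motion=[
    [0,-0.3,0,0],
    [0,-0.7,0,0],
    [0,-1.5,0,0],
    [0,-1.5,-1,0],
    [0,0,-3.5,0],
    [0,0,-3.8,0],
    [0,0,-3.8,0],
    [0,0,-3.8,0],
  ],
  jaw=0.4,
)

```text
clock: 14.25
ee_pos: [501.1, 273.5, 190.4]
tcp_rot: [[-0.134, 0.991, -0.004], [0.991, 0.134, -0.013], [-0.012, -0.005, -1.0]]
force: [0.2, 0.2, -0.1]
finger_gap: 33.9
grasp_force: 0.0
```

```bash
cat > nut.py <<'E'
from h import *
import sys
s=env.read_state();c=env.read_camera('wrist');cv2.imwrite(f'pics/{sys.argv[1]}.png',cv2.resize(c['img'],(800,600))[:,:,::-1])
print(s['clock'],s['ee_pos'].round(1),s['qpos'].round(1),s['force'].round(1),s['finger_gap'])
def wing(c,s,zt):
    h=cv2.cvtColor(c['img'],cv2.COLOR_RGB2HSV)
    m=cv2.inRange(h,(4,140,60),(15,255,255))
    pts=np.argwhere(m)[:,::-1].astype(float)
    X=plane(c,pts,zt,s);ok=np.hypot(X[:,0]-600,X[:,1]-288)<55;X=X[ok][:,:2]
    if len(X)<10: return print('none',len(X))
    (cx,cy),(w,h_),a=cv2.minAreaRect(X.astype(np.float32))
    mu=X.mean(0);d=np.linalg.svd(X-mu)[2][0];t=(X-mu)@d
    az=np.degrees(np.arctan2(d[1],d[0]))%180
    print('z',zt,'n',len(X),'rectc',(round(cx,1),round(cy,1)),'size',round(w,1),round(h_,1),'az',round(az,1),'mid',(mu+d*(t.max()+t.min())/2).round(1),'value mod pi',round(np.radians((az+81.8)%180),2))
for n in ('wrist','scene','side'):
    cc=c if n=='wrist' else env.read_camera(n)
    print(n);wing(cc,s if n=='wrist' else None,float(sys.argv[2]))
E
python3 nut.py w2 75
```

```text
14.25 [501.1 273.5 190.4] [-37.4  43.7  10.5  88.8  -8.9  48.9 -16.1] [ 0.2  0.2 -0.1] 33.93697948765985
wrist
z 75.0 n 594 rectc (596.7, 288.6) size 74.5 8.5 az 7.1 mid [596.7 288.5] value mod pi 1.55
scene
z 75.0 n 52 rectc (594.0, 287.1) size 75.8 7.9 az 6.4 mid [594.1 286.6] value mod pi 1.54
side
z 75.0 n 104 rectc (595.4, 297.7) size 74.9 20.4 az 7.8 mid [595.4 297.8] value mod pi 1.56
```

View pics/w2.png

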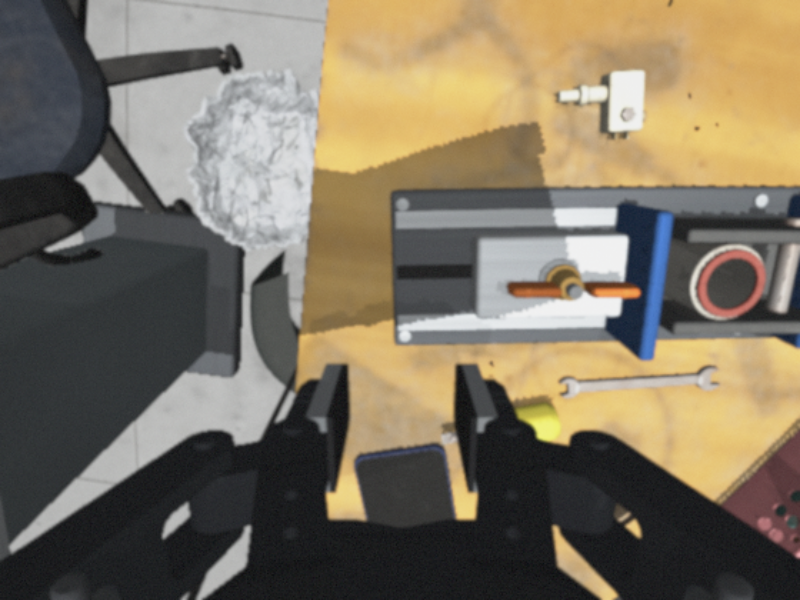

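The wrist view shows the jaw shut on the brew group. The stud is at (575,291) and the wings lie along fixture y. Next I'll plan a two-finger straddle over the nut.

```bash
python3 - <<'E'
from h import *
from sim import run
s=env.read_state();c=env.read_camera('wrist')
print(plane(c,[(575*.7,291*.7)],72,s).round(1), plane(c,[(575*.7,291*.7)],75,s).round(1))
h=cv2.cvtColor(c['img'],cv2.COLOR_RGB2HSV)
print(proj(c,[(597,288,75),(600,288,75)],s)/.7)
q=run(s['qpos'],[(597,288,140,167),(597,288,48,167),(597,288,48,90),(597,288,48,20),(597,288,48,-50)])
rows([(597,288,140,167),(597,288,48,167)],maxt=.115)
E
```

```text
[[599.7 287.6  72. ]] [[598.5 288.3  75. ]]
[[572.32646921 291.07798556]
 [577.45031151 291.77027293]]
(597, 288, 140, 167) [-21.7  55.3 -10.2  69.4  10.7  55.7  43.4] elbow [394. 157. 552.] lead 95 err 0.0
(597, 288, 48, 167) [-22.1  62.2  -9.1  72.6  11.9  45.7  42.3] elbow [422. 171. 499.] lead 95 err 0.0
(597, 288, 48, 90) [-30.4  62.6  10.8  71.8 -12.5  47.1 -16.7] elbow [394. 231. 496.] lead 100 err 0.0
(597, 288, 48, 20) [-36.9  64.8  28.1  71.5 -32.8  52.1 -72.2] elbow [372. 280. 478.] lead 154 err 0.0
(597, 288, 48, -50) [ -42.2   68.2   43.6   72.1  -49.3   58.7 -131.5] elbow [354. 321. 450.] lead 195 err 0.0
[[0.01, 0.88, 0.45, -0.11], [-0.09, 0.87, 0.45, -0.11], [-0.18, 0.86, 0.45, -0.11], [-0.27, 0.83, 0.44, -0.11], [-0.36, 0.8, 0.45, -0.11], [-0.45, 0.75, 0.44, -0.11], [-0.53, 0.7, 0.45, -0.11], [-0.6, 0.64, 0.44, -0.11]]
[[-0.67, 0.57, 0.45, -0.11], [-0.73, 0.49, 0.44, -0.11], [-0.78, 0.41, 0.45, -0.11], [-0.0, -0.0, 3.07, 0.0], [-0.0, -0.0, 3.06, 0.0], [-0.0, -0.0, 3.07, 0.0], [0, 0, 0, 0], [0, 0, 0, 0]]
```

>>> move_arm(
  motion=[
    [0,0.9,0.45,-0.11],
    [-0.1,0.9,0.45,-0.11],
    [-0.2,0.85,0.45,-0.11],
    [-0.27,0.83,0.45,-0.11],
    [-0.36,0.8,0.45,-0.11],
    [-0.45,0.75,0.45,-0.11],
    [-0.5,0.7,0.45,-0.11],
    [-0.6,0.65,0.45,-0.11],
  ],
)

```text
clock: 15.12
ee_pos: [570.8, 283.3, 150.3]
tcp_rot: [[-0.852, 0.524, -0.006], [0.524, 0.852, -0.013], [-0.002, -0.014, -1.0]]
force: [0.4, -0.0, -0.2]
finger_gap: 34.1
grasp_force: 0.0
```

>>> move_arm(
  motion=[
    [-0.67,0.57,0.45,-0.11],
    [-0.73,0.5,0.45,-0.11],
    [-0.78,0.4,0.45,-0.11],
    [0,0,0,0],
    [0,0,0,0],
    [0,0,0,0],
    [0,0,0,0],
    [0,0,0,0],
  ],
)

```text
clock: 15.78
ee_pos: [596.6, 287.4, 138.6]
tcp_rot: [[-0.974, 0.226, -0.004], [0.226, 0.974, -0.012], [0.001, -0.013, -1.0]]
force: [0.3, -0.6, -0.1]
finger_gap: 33.9
grasp_force: 0.0
```

```bash
python3 nut.py w3 75; python3 - <<'E'
from h import *
rows([(598,288,85,167),(598,288,48,167)])
E
```

```text
15.7833 [596.6 287.4 138.6] [-24.7  54.9  -9.9  69.7  10.3  56.7  40.8] [ 0.3 -0.6 -0.1] 33.91501494302664
wrist
z 75.0 n 717 rectc (596.8, 287.0) size 73.4 7.1 az 7.6 mid [596.8 287.1] value mod pi 1.56
scene
z 75.0 n 40 rectc (594.1, 287.0) size 75.8 6.3 az 7.4 mid [594.  287.3] value mod pi 1.56
side
z 75.0 n 124 rectc (594.4, 296.6) size 75.2 21.6 az 5.4 mid [594.4 297. ] value mod pi 1.52
[[-0.05, 0.04, 2.68, 0.0], [-0.06, 0.05, 2.68, 0.0], [0.0, -0.0, 3.7, 0.0], [0, 0, 0, 0], [0, 0, 0, 0], [0, 0, 0, 0], [0, 0, 0, 0], [0, 0, 0, 0]]
```

View pics/w3.png

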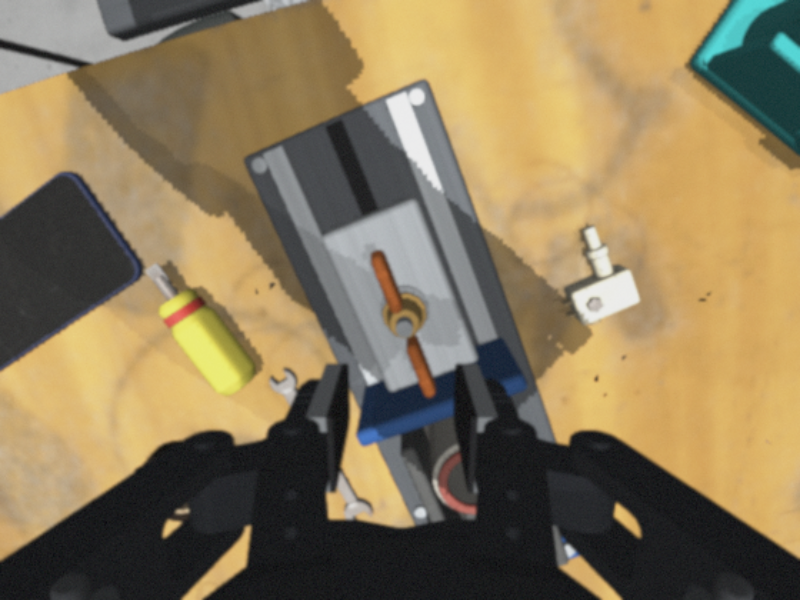

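The nut is at (403,315), between and ahead of the fingers, and its measured axis matches the TCP. I'll go down.

>>> move_arm(
  motion=[
    [0,0.05,2,0],
    [0,0.05,2,0],
    [0,0.05,1.5,0],
    [0,0,1.2,0],
    [0,0,1.2,0],
    [0,0,1.1,0],
    [0,0,0,0],
    [0,0,0,0],
  ],
)

```text
clock: 16.6
ee_pos: [596.9, 287.6, 48.3]
tcp_rot: [[-0.974, 0.224, -0.004], [0.225, 0.974, -0.012], [0.001, -0.013, -1.0]]
force: [-0.3, -1.0, 1.9]
finger_gap: 34.1
grasp_force: 0.0
```

>>> move_arm(
  motion=[
    [0,0,0,0.11],
    [0,0,0,0.11],
    [0,0,0,0.11],
    [0,0,0,0.11],
    [0,0,0,0.11],
    [0,0,0,0.11],
    [0,0,0,0.11],
    [0,0,0,0.11],
  ],
)

```text
clock: 17.27
ee_pos: [597.4, 287.7, 49.5]
tcp_rot: [[-0.443, 0.897, -0.002], [0.897, 0.443, -0.012], [-0.009, -0.007, -1.0]]
force: [0.1, -0.4, 0.6]
finger_gap: 34.1
grasp_force: 0.5
```

```bash
python3 nut.py w4 74
```

```text
17.2667 [597.4 287.7  49.5] [-30.4  61.6   4.1  73.1  -4.3  45.9   0.9] [ 0.1 -0.4  0.6] 34.093927225732436
wrist
z 74.0 n 2474 rectc (593.2, 291.5) size 11.5 63.1 az 163.5 mid [593.2 291.3] value mod pi 1.14
scene
z 74.0 n 18 rectc (572.1, 294.1) size 4.5 29.5 az 172.9 mid [572.1 293.9] value mod pi 1.3
side
z 74.0 n 73 rectc (587.7, 299.4) size 19.3 60.8 az 160.6 mid [587.4 298.2] value mod pi 1.09
```

>>> move_arm(
  motion=[
    [0,0,0,0.115],
    [0,0,0,0.115],
    [0,0,0,0.115],
    [0,0,0,0.115],
    [0,0,0,0.115],
    [0,0,0,0.115],
    [0,0,0,0.115],
    [0,0,0,0.115],
  ],
)

```text
clock: 18.08
ee_pos: [597.1, 288.0, 48.8]
tcp_rot: [[0.441, 0.898, -0.003], [0.898, -0.441, -0.011], [-0.012, 0.002, -1.0]]
force: [0.5, 0.1, -0.7]
finger_gap: 34.1
grasp_force: 0.6
```

>>> move_arm(
  motion=[
    [0,0,0,0.115],
    [0,0,0,0.115],
    [0,0,0,0.115],
    [0,0,0,0.115],
    [0,0,0,0.115],
    [0,0,0,0.115],
    [0,0,0,0.115],
    [0,0,0,0.115],
  ],
)

```text
clock: 18.75
ee_pos: [597.1, 287.8, 48.8]
tcp_rot: [[0.981, 0.193, -0.003], [0.193, -0.981, -0.012], [-0.006, 0.011, -1.0]]
force: [1.8, -0.1, -0.3]
finger_gap: 34.1
grasp_force: 0.5
```

```bash
python3 nut.py w5 72
```

```text
18.75 [597.1 287.8  48.8] [-41.   65.4  31.2  73.5 -36.4  51.3 -80.8] [ 1.8 -0.1 -0.3] 34.068169728064255
wrist
z 72.0 n 2340 rectc (604.1, 289.2) size 65.7 10.5 az 53.7 mid [603.8 289.3] value mod pi 2.37
scene
none 0
side
z 72.0 n 88 rectc (592.1, 295.0) size 75.7 22.7 az 56.3 mid [592.8 294.6] value mod pi 2.41
```

>>> move_arm(
  motion=[
    [0,0,0,0.115],
    [0,0,0,0.115],
    [0,0,0,0.115],
    [0,0,0,0.115],
    [0,0,0,0.115],
    [0,0,0,0.115],
    [0,0,0,0.115],
    [0,0,0,0.115],
  ],
)

```text
clock: 19.57
ee_pos: [596.9, 287.4, 48.5]
tcp_rot: [[0.749, -0.662, -0.004], [-0.662, -0.749, -0.012], [0.005, 0.012, -1.0]]
force: [0.8, -1.2, -0.5]
finger_gap: 34.6
grasp_force: 0.5
```

```bash
python3 nut.py w6 71; python3 - <<'E'
from h import *
from sim import run
s=env.read_state()
run(s['qpos'],[(597,288,48,-55),(597,288,110,-55),(597,288,110,60),(597,288,110,165),(597,288,48,165)])
E
```

```text
19.5667 [596.9 287.4  48.5] [ -45.1   68.7   43.6   73.7  -49.2   57.  -124.8] [ 0.8 -1.2 -0.5] 34.626565868180826
wrist
z 71.0 n 2455 rectc (603.6, 284.0) size 66.0 10.8 az 5.2 mid [603.5 284.2] value mod pi 1.52
scene
none 0
side
z 71.0 n 72 rectc (593.0, 295.4) size 69.1 21.8 az 6.3 mid [592.9 295.1] value mod pi 1.54
(597, 288, 48, -55) [ -43.4   69.2   46.7   71.4  -50.8   60.6 -136.2] elbow [350. 331. 441.] lead 231 err 0.0
(597, 288, 110, -55) [ -43.8   64.8   48.9   69.6  -47.6   66.2 -138.4] elbow [336. 323. 479.] lead 231 err 0.0
(597, 288, 110, 60) [-34.7  58.5  21.7  71.1 -22.5  53.8 -39.5] elbow [361. 250. 528.] lead 180 err 0.0
(597, 288, 110, 165) [-22.6  57.3  -7.   70.7   6.6  52.1  44.6] elbow [400. 167. 537.] lead 101 err 0.0
(597, 288, 48, 165) [-22.8  62.1  -6.5  72.4   7.1  45.6  44.2] elbow [420. 176. 500.] lead 101 err 0.0
```

>>> move_arm(
  motion=[
    [0,0,0,-0.1],
    [0,0,-1,-0.06],
    [0,0,-1.5,-0.04],
    [0,0,-1.5,-0.11],
    [0,0,-0.8,-0.12],
    [0,0,0,-0.12],
    [0,0,0,-0.12],
    [0,0,0,-0.12],
  ],
)

```text
clock: 20.38
ee_pos: [597.4, 288.2, 97.7]
tcp_rot: [[0.997, 0.076, -0.003], [0.076, -0.997, -0.012], [-0.003, 0.012, -1.0]]
force: [0.0, 0.7, -0.5]
finger_gap: 34.3
grasp_force: 0.0
```

>>> move_arm(
  motion=[
    [0,0,0,-0.12],
    [0,0,0,-0.12],
    [0,0,0,-0.12],
    [0,0,0,-0.12],
    [0,0,0,-0.12],
    [0,0,0,-0.12],
    [0,0,0,-0.12],
    [0,0,0,-0.12],
  ],
)

```text
clock: 21.05
ee_pos: [597.5, 288.1, 97.6]
tcp_rot: [[0.509, 0.86, -0.002], [0.86, -0.509, -0.012], [-0.011, 0.004, -1.0]]
force: [0.7, 0.0, 0.8]
finger_gap: 34.3
grasp_force: 0.0
```

>>> move_arm(
  motion=[
    [0,0,0,-0.12],
    [0,0,0,-0.12],
    [0,0,0,-0.12],
    [0,0,0,-0.12],
    [0,0,0,-0.12],
    [0,0,0,-0.12],
    [0,0,0,-0.12],
    [0,0,0,-0.12],
  ],
)

```text
clock: 21.72
ee_pos: [597.7, 288.0, 97.7]
tcp_rot: [[-0.413, 0.911, -0.002], [0.911, 0.413, -0.012], [-0.01, -0.007, -1.0]]
force: [-1.5, -0.6, 0.0]
finger_gap: 34.2
grasp_force: 0.0
```

```bash
python3 nut.py w7 71;python3 - <<'E'
from h import *
rows([(597,288,95,167),(597,288,47,167)])
E
```

```text
21.7167 [597.7 288.   97.7] [-31.3  58.    6.2  71.7  -6.   51.    0.2] [-1.5 -0.6  0. ] 34.22043482124053
wrist
z 71.0 n 1224 rectc (597.2, 289.7) size 70.6 10.0 az 5.7 mid [597.2 289.6] value mod pi 1.53
scene
z 71.0 n 28 rectc (595.2, 286.5) size 72.9 5.9 az 6.7 mid [595.2 287.4] value mod pi 1.55
side
z 71.0 n 121 rectc (595.0, 294.6) size 73.5 22.4 az 3.3 mid [595.  295.3] value mod pi 1.49
[[0.0, -0.01, 0.03, -0.12], [0.0, -0.0, 0.03, -0.12], [0.01, -0.0, 0.03, -0.12], [0.01, -0.01, 0.03, -0.12], [0.01, -0.0, 0.03, -0.12], [0.0, -0.0, 0.03, -0.12], [0.01, -0.01, 0.03, -0.12], [0.0, -0.0, 0.02, -0.12]]
[[0.0, -0.0, 2.4, 0.02], [0.0, -0.0, 2.4, 0.02], [0, 0, 0, 0], [0, 0, 0, 0], [0, 0, 0, 0], [0, 0, 0, 0], [0, 0, 0, 0], [0, 0, 0, 0]]
```

>>> move_arm(
  motion=[
    [0,0,0,-0.12],
    [0,0,0,-0.12],
    [0,0,0,-0.12],
    [0,0,0,-0.12],
    [0,0,0,-0.12],
    [0,0,0,-0.12],
    [0,0,0,-0.1],
    [0,0,0,0],
  ],
)

```text
clock: 22.53
ee_pos: [597.3, 287.9, 96.8]
tcp_rot: [[-0.945, 0.328, -0.003], [0.328, 0.945, -0.012], [-0.001, -0.013, -1.0]]
force: [0.2, -0.9, 0.2]
finger_gap: 34.2
grasp_force: 0.0
```

>>> move_arm(
  motion=[
    [0,0,1.3,0],
    [0,0,1.3,0],
    [0,0,1.3,0],
    [0,0,1.1,0],
    [0,0,0,0],
    [0,0,0,0.06],
    [0,0,0,0.11],
    [0,0,0,0.11],
  ],
)

```text
clock: 23.2
ee_pos: [597.1, 287.6, 46.6]
tcp_rot: [[-0.812, 0.583, -0.003], [0.583, 0.812, -0.012], [-0.004, -0.012, -1.0]]
force: [-0.0, -0.2, -0.5]
finger_gap: 34.5
grasp_force: 0.0
```

>>> move_arm(
  motion=[
    [0,0,0,0.11],
    [0,0,0,0.11],
    [0,0,0,0.11],
    [0,0,0,0.11],
    [0,0,0,0.11],
    [0,0,0,0.11],
    [0,0,0,0.115],
    [0,0,0,0.115],
  ],
)

```text
clock: 23.87
ee_pos: [597.1, 287.9, 46.6]
tcp_rot: [[-0.058, 0.998, -0.003], [0.998, 0.058, -0.012], [-0.012, -0.004, -1.0]]
force: [1.1, 2.0, -0.7]
finger_gap: 34.1
grasp_force: 0.7
```

```bash
python3 nut.py w8 70
```

```text
23.8667 [597.1 287.9  46.6] [-33.5  62.4  11.5  73.3 -13.5  46.1 -15.3] [ 1.1  2.  -0.7] 34.082022169750225
wrist
z 70.0 n 2405 rectc (595.3, 293.0) size 11.4 62.8 az 140.0 mid [595.1 292.6] value mod pi 0.73
scene
z 70.0 n 31 rectc (593.1, 286.5) size 7.7 75.8 az 140.8 mid [593.3 286.8] value mod pi 0.74
side
z 70.0 n 56 rectc (592.3, 296.7) size 11.7 72.3 az 138.3 mid [592.3 296.6] value mod pi 0.7
```

>>> move_arm(
  motion=[
    [0,0,0,0.115],
    [0,0,0,0.115],
    [0,0,0,0.115],
    [0,0,0,0.115],
    [0,0,0,0.115],
    [0,0,0,0.115],
    [0,0,0,0.115],
    [0,0,0,0.115],
  ],
)

```text
clock: 24.68
ee_pos: [597.0, 287.7, 46.5]
tcp_rot: [[0.756, 0.655, -0.003], [0.655, -0.756, -0.012], [-0.01, 0.007, -1.0]]
force: [1.4, 0.9, -0.0]
finger_gap: 34.2
grasp_force: 0.5
```

>>> move_arm(
  motion=[
    [0,0,0,0.115],
    [0,0,0,0.115],
    [0,0,0,0.115],
    [0,0,0,0.115],
    [0,0,0,0.115],
    [0,0,0,0.115],
    [0,0,0,0.115],
    [0,0,0,0.115],
  ],
)

```text
clock: 25.35
ee_pos: [597.0, 287.4, 46.4]
tcp_rot: [[0.979, -0.205, -0.004], [-0.205, -0.979, -0.012], [-0.001, 0.013, -1.0]]
force: [1.1, -0.2, -0.3]
finger_gap: 34.3
grasp_force: 0.5
```

>>> move_arm(
  motion=[
    [0,0,0,0.115],
    [0,0,0,0.115],
    [0,0,0,0.115],
    [0,0,0,0.115],
    [0,0,0,0.06],
    [0,0,0,0],
    [0,0,0,-0.08],
    [0,0,0,-0.06],
  ],
)

```text
clock: 26.02
ee_pos: [596.7, 287.5, 46.3]
tcp_rot: [[0.839, -0.544, -0.004], [-0.544, -0.839, -0.012], [0.003, 0.013, -1.0]]
force: [0.4, -0.1, 0.7]
finger_gap: 34.0
grasp_force: 0.0
```

```bash
python3 nut.py w9 70
```

```text
26.0167 [596.7 287.5  46.3] [ -44.9   68.7   42.9   73.8  -48.7   56.5 -116.6] [ 0.4 -0.1  0.7] 33.97995107823373
wrist
z 70.0 n 2522 rectc (600.7, 283.7) size 73.4 9.7 az 4.6 mid [600.6 283.9] value mod pi 1.51
scene
none 0
side
z 70.0 n 65 rectc (590.1, 295.0) size 63.9 23.3 az 0.1 mid [589.8 294.7] value mod pi 1.43
```

>>> move_arm(
  motion=[
    [0,0,-1,-0.02],
    [0,0,-1.5,-0.02],
    [0,0,-1.5,-0.1],
    [0,0,-1,-0.12],
    [0,0,0,-0.12],
    [0,0,0,-0.12],
    [0,0,0,-0.12],
    [0,0,0,-0.12],
  ],
)

```text
clock: 26.83
ee_pos: [597.5, 288.2, 98.1]
tcp_rot: [[0.987, 0.162, -0.002], [0.162, -0.987, -0.012], [-0.004, 0.012, -1.0]]
force: [-0.1, -0.8, 1.0]
finger_gap: 34.3
grasp_force: 0.0
```

>>> move_arm(
  motion=[
    [0,0,0,-0.12],
    [0,0,0,-0.12],
    [0,0,0,-0.12],
    [0,0,0,-0.12],
    [0,0,0,-0.12],
    [0,0,0,-0.12],
    [0,0,0,-0.12],
    [0,0,0,-0.12],
  ],
)

```text
clock: 27.5
ee_pos: [597.6, 287.9, 98.1]
tcp_rot: [[0.434, 0.901, -0.002], [0.901, -0.434, -0.013], [-0.012, 0.004, -1.0]]
force: [-0.1, 0.5, -0.4]
finger_gap: 34.1
grasp_force: 0.0
```

>>> move_arm(
  motion=[
    [0,0,0,-0.12],
    [0,0,0,-0.12],
    [0,0,0,-0.12],
    [0,0,0,-0.12],
    [0,0,0,-0.12],
    [0,0,0,-0.12],
    [0,0,0,-0.12],
    [0,0,0,-0.12],
  ],
)

```text
clock: 28.17
ee_pos: [597.7, 287.8, 98.0]
tcp_rot: [[-0.489, 0.872, -0.002], [0.872, 0.489, -0.013], [-0.011, -0.008, -1.0]]
force: [-0.2, 0.1, 0.2]
finger_gap: 33.8
grasp_force: 0.0
```

>>> move_arm(
  motion=[
    [0,0,0,-0.12],
    [0,0,0,-0.12],
    [0,0,0,-0.12],
    [0,0,0,-0.12],
    [0,0,0,-0.12],
    [0,0,0,-0.12],
    [0,0,0,0],
    [0,0,0,0],
  ],
)

```text
clock: 28.83
ee_pos: [597.6, 287.7, 97.4]
tcp_rot: [[-0.939, 0.343, -0.002], [0.343, 0.939, -0.013], [-0.002, -0.013, -1.0]]
force: [-0.1, -0.2, 0.1]
finger_gap: 34.5
grasp_force: 0.0
```

```bash
python3 nut.py w10 69
```

```text
28.8333 [597.6 287.7  97.4] [-26.8  57.8  -4.6  71.5   5.7  51.4  37. ] [-0.1 -0.2  0.1] 34.472813692481125
wrist
z 69.0 n 1138 rectc (596.9, 287.4) size 73.9 7.8 az 5.2 mid [596.9 287.6] value mod pi 1.52
scene
z 69.0 n 39 rectc (595.1, 286.4) size 76.0 6.2 az 5.5 mid [595.1 286.9] value mod pi 1.52
side
z 69.0 n 123 rectc (595.7, 296.1) size 73.6 22.8 az 3.3 mid [595.8 295.8] value mod pi 1.48
```

>>> move_arm(
  motion=[
    [0,0,1.3,0],
    [0,0,1.3,0],
    [0,0,1.3,0],
    [0,0,1.2,0],
    [0,0,0,0],
    [0,0,0,0.1],
    [0,0,0,0.1],
    [0,0,0,0.1],
  ],
)

```text
clock: 29.65
ee_pos: [597.0, 287.5, 45.5]
tcp_rot: [[-0.795, 0.607, -0.003], [0.607, 0.795, -0.012], [-0.005, -0.012, -1.0]]
force: [0.5, -1.3, 0.9]
finger_gap: 34.2
grasp_force: 0.0
```

>>> move_arm(
  motion=[
    [0,0,0,0.11],
    [0,0,0,0.11],
    [0,0,0,0.11],
    [0,0,0,0.11],
    [0,0,0,0.11],
    [0,0,0,0.11],
    [0,0,0,0.11],
    [0,0,0,0.11],
  ],
)

```text
clock: 30.32
ee_pos: [597.1, 287.9, 45.6]
tcp_rot: [[-0.039, 0.999, -0.003], [0.999, 0.039, -0.012], [-0.012, -0.004, -1.0]]
force: [0.8, 0.8, -1.8]
finger_gap: 33.9
grasp_force: 0.6
```

>>> move_arm(
  motion=[
    [0,0,0,0.08],
    [0,0,0,0.08],
    [0,0,0,0.06],
    [0,0,0,0.05],
    [0,0,0,0.05],
    [0,0,0,0.04],
    [0,0,0,0.03],
    [0,0,0,0],
  ],
)

```text
clock: 30.98
ee_pos: [596.9, 287.8, 45.5]
tcp_rot: [[0.34, 0.94, -0.003], [0.94, -0.34, -0.012], [-0.013, 0.001, -1.0]]
force: [0.7, 1.0, -0.8]
finger_gap: 34.0
grasp_force: 0.4
```

```bash
python3 nut.py w11 68; python3 -c "
from h import *
s=env.read_state();print(s['torque'].round(3),np.degrees(np.arctan2(s['tcp_rot'][1][0],s['tcp_rot'][0][0])))"
```

```text
30.9833 [596.9 287.8  45.5] [-36.5  63.4  18.9  73.4 -22.5  47.3 -31.8] [ 0.7  1.  -0.8] 33.97954770821339
wrist
z 68.0 n 2317 rectc (598.5, 293.8) size 10.8 64.3 az 113.6 mid [598.2 293.5] value mod pi 0.27
scene
none 5
side
z 68.0 n 35 rectc (594.2, 296.6) size 5.9 77.8 az 115.9 mid [594.2 296.5] value mod pi 0.31
[ 0.281 -0.131 -0.079] 70.26789534063256
```

>>> move_arm(
  motion=[
    [0,0,0,0.04],
    [0,0,0,0.04],
    [0,0,0,0.03],
    [0,0,0,0.03],
    [0,0,0,0.03],
    [0,0,0,0.03],
    [0,0,0,0.02],
    [0,0,0,0],
  ],
)

```text
clock: 31.8
ee_pos: [596.9, 287.6, 45.4]
tcp_rot: [[0.537, 0.843, -0.004], [0.843, -0.537, -0.012], [-0.012, 0.004, -1.0]]
force: [-0.3, 0.7, 0.4]
finger_gap: 34.3
grasp_force: 0.3
```

```bash
python3 nut.py w12 68; python3 -c "
from h import *
s=env.read_state();print(s['torque'].round(3),np.degrees(np.arctan2(s['tcp_rot'][1][0],s['tcp_rot'][0][0])),s['grasp_force'])"
```

```text
31.8 [596.9 287.6  45.4] [-37.7  63.9  22.1  73.5 -26.3  48.  -41.6] [-0.3  0.7  0.4] 34.29408820824069
wrist
z 68.0 n 2313 rectc (600.4, 293.0) size 10.6 65.0 az 99.8 mid [600.1 292.9] value mod pi 0.03
scene
none 0
side
z 68.0 n 25 rectc (590.2, 316.6) size 7.3 37.6 az 108.2 mid [590.2 316.6] value mod pi 0.17
[ 0.128 -0.091  0.021] 57.626888041031116 0.25203085868270136
```

>>> move_arm(
  motion=[
    [0,0,0,0.015],
    [0,0,0,0.015],
    [0,0,0,0.015],
    [0,0,0,0.015],
    [0,0,0,0.015],
    [0,0,0,0.015],
    [0,0,0,0],
    [0,0,0,0],
  ],
)

```text
clock: 32.62
ee_pos: [597.3, 287.8, 45.5]
tcp_rot: [[0.61, 0.792, -0.002], [0.792, -0.61, -0.012], [-0.011, 0.005, -1.0]]
force: [5.9, 3.3, -1.2]
finger_gap: 34.3
grasp_force: 2.6
```

```bash
python3 -c "
from h import *
s=env.read_state();print(s['torque'].round(3),s['force'].round(1),np.degrees(np.arctan2(s['tcp_rot'][1][0],s['tcp_rot'][0][0])),s['grasp_force'])"
```

```text
[ 0.573 -1.053  0.137] [ 5.9  3.3 -1.2] 52.3961907318131 2.6238974172156304
```

The force rose to about 7 N, so the nut is at its stop. I'll back off and rise clear.

>>> move_arm(
  motion=[
    [0,0,0,-0.06],
    [0,0,0,-0.1],
    [0,0,0,-0.06],
    [0,0,-1,0],
    [0,0,-1.5,0],
    [0,0,-2,0],
    [0,0,-3,0],
    [0,0,-3,0],
  ],
)

```text
clock: 33.28
ee_pos: [596.8, 288.5, 152.0]
tcp_rot: [[0.425, 0.905, -0.005], [0.905, -0.425, -0.013], [-0.014, 0.001, -1.0]]
force: [0.6, -0.4, 0.6]
finger_gap: 34.3
grasp_force: 0.0
```

>>> move_arm(
  motion=[
    [0,0,-2,-0.1],
    [0,0,0,-0.1],
    [0,0,0,-0.1],
    [0,0,0,-0.1],
    [0,0,0,-0.1],
    [0,0,0,0],
    [0,0,0,0],
    [0,0,0,0],
  ],
)

```text
clock: 33.95
ee_pos: [597.3, 289.0, 170.7]
tcp_rot: [[-0.06, 0.998, -0.004], [0.998, 0.06, -0.012], [-0.012, -0.004, -1.0]]
force: [-0.5, 0.5, -1.1]
finger_gap: 34.0
grasp_force: 0.0
```

```bash
python3 nut.py w13 68; python3 - <<'E'
from h import *
c=env.read_camera('scene')
A=cv2.resize(c['img'][150:270,205:325],None,fx=5,fy=5,interpolation=cv2.INTER_CUBIC)
a=env.read_camera('wrist')['img']
cv2.imwrite('pics/fin.png',np.hstack([A[:,100:500],cv2.resize(a,(400,300))[:, :][np.r_[0:300,0:300]]])[:,:,::-1])
E
```

```text
33.95 [597.3 289.  170.7] [-35.1  53.9  15.8  67.9 -14.   60.5 -15.1] [-0.5  0.5 -1.1] 34.03033015072984
wrist
z 68.0 n 428 rectc (598.1, 287.7) size 6.3 73.6 az 98.8 mid [598.2 287.7] value mod pi 0.01
scene
z 68.0 n 72 rectc (591.5, 286.0) size 10.9 69.4 az 99.0 mid [591.8 286. ] value mod pi 0.01
side
z 68.0 n 43 rectc (593.6, 296.5) size 8.8 79.1 az 100.4 mid [594.  296.6] value mod pi 0.04
```

View pics/w13.png

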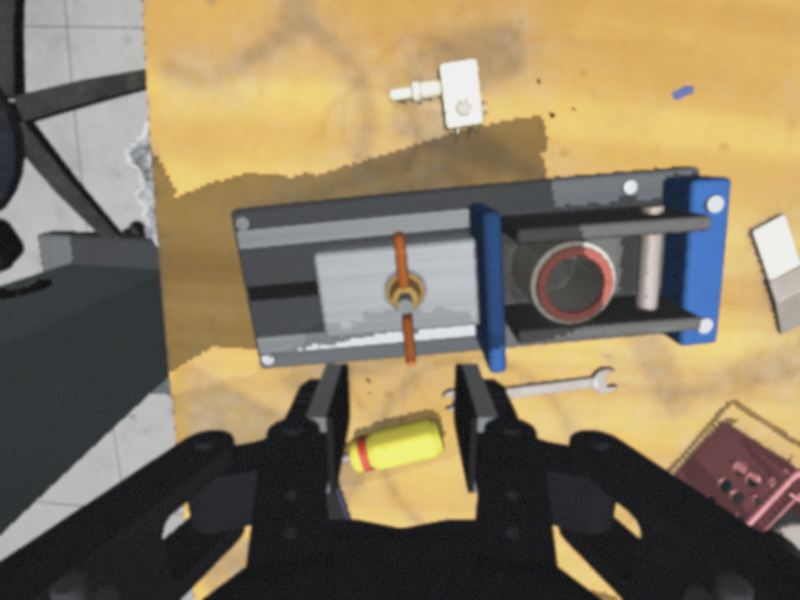

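This view shows the wings across the fixture (nut value about 0.01), with the brew group between the plate at x≈500 and the fixed jaw at x≈680. I'll check the jaw spacing numerically from this image.

```bash
python3 - <<'E'
from h import *
s=env.read_state();c=env.read_camera('wrist');P=pose(c,s)
h=cv2.cvtColor(c['img'],cv2.COLOR_RGB2HSV);m=cv2.inRange(h,(100,110,40),(125,255,255))
o=np.array([597.5,287.8]);u=np.array([.99,.142])
for r in range(128,256,8):
    x=np.where(m[r])[0]; x=x[(x>300)&(x<530)]
    if len(x)==0: continue
    g=np.split(x,np.where(np.diff(x)>2)[0]+1); g=[(int(k[0]),int(k[-1])) for k in g if len(k)>4]
    out=[]
    for a,b in g:
        out.append((a,b,[round(float((plane(c,[(e,r)],z,s)[0][:2]-o)@u),1) for e,z in((a-.5,46),(a-.5,70),(b+.5,46),(b+.5,70))]))
    print(r,out)
print('cam',P[:3,3].round(), 'along',((P[:2,3]-o)@u).round(1))
E
```

```text
128 [(466, 510, [148.7, 135.8, 185.7, 169.4])]
136 [(465, 509, [148.3, 135.4, 185.4, 169.3])]
144 [(331, 338, [41.6, 38.4, 47.9, 44.1]), (466, 493, [149.5, 136.6, 172.7, 157.6])]
152 [(330, 350, [40.5, 37.4, 57.2, 52.5]), (497, 508, [175.8, 160.5, 185.9, 169.7])]
160 [(330, 351, [40.3, 37.2, 57.8, 53.1]), (497, 507, [176.4, 161.0, 185.8, 169.5])]
168 [(334, 350, [43.2, 39.9, 56.9, 52.3]), (467, 506, [151.7, 138.5, 185.6, 169.4])]
176 [(335, 350, [43.8, 40.4, 56.7, 52.1]), (466, 506, [151.3, 138.2, 186.3, 170.1])]
184 [(336, 351, [44.4, 40.9, 57.4, 52.8]), (466, 505, [151.8, 138.7, 186.2, 169.9])]
192 [(336, 351, [44.2, 40.7, 57.3, 52.6]), (465, 504, [151.5, 138.4, 186.1, 169.8])]
200 [(336, 351, [43.9, 40.5, 57.1, 52.5]), (465, 503, [152.0, 138.9, 186.0, 169.7])]
208 [(336, 351, [43.7, 40.3, 57.0, 52.4]), (465, 502, [152.6, 139.4, 185.9, 169.7])]
216 [(337, 353, [44.3, 40.8, 58.5, 53.8]), (477, 502, [163.7, 149.4, 186.7, 170.4])]
224 [(338, 353, [44.9, 41.4, 58.4, 53.7])]
232 [(335, 352, [42.2, 38.9, 57.4, 52.8]), (481, 486, [168.6, 153.9, 174.0, 158.8])]
240 [(336, 352, [42.8, 39.4, 57.3, 52.7]), (476, 491, [164.8, 150.5, 179.3, 163.6])]
248 [(340, 352, [46.0, 42.4, 57.2, 52.6])]
cam [593. 360. 312.] along 5.8
```

```bash
python3 -c "
from station import env
print(env.finish_job())"
```

```text
the job is handed in; nothing more can be done
None
```

I closed the sliding jaw on the brew group, turned the wing nut down to its stop (about 0.01 rad in the camera check) and handed the job in at about 34 s; no verdict came back.

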